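# Hang the lift-off gate on the bottle cage and swing it shut

## Robot

A 7-joint arm with a two-finger parallel gripper is mounted at the origin on the work surface. World frame = base frame: x ahead of the robot, y to its left, z up, the work surface at z = 0. Lengths are in m, angles in rad, forces in N, time in s.
With the tool pointing down it reaches from about 0.35 to 0.775 m from the base axis. Payload 3.1 kg.
Tool frame: the origin (TCP) lies between the finger pads; the fingertips stand r.tip_reach ahead of it and the grasp point (between the pads) lies 11 mm behind it (r.tip_reach is the distance from the TCP to the fingertips, in m); y points along the fingers, x is the direction in which the jaws open and shut, and the axes are right-handed (so a half turn about y gives the same grasp; the last joint's range is limited). The gripper opens to 85 mm and grips with 20 to 120 N. Pads are 22 mm wide; open, the fingers measure 114 mm over their backs; the gripper's body (76 mm by 85 mm) begins 54 mm behind the grasp point. The pads swing forward as they close: fully open they stand 13 mm farther back than shut.
Start: joints at [1.09, 0.311, 0.014, 1.512, -0.004, 1.319, -0.027], TCP at [0.234, -0.498, 0.239] pointing down, gripper open.
Joint ranges: [-2.7, 2.7], [-0.3, 1.91], [-1.27, 1.3], [0.12, 2.57], [-1.44, 4.58], [0.2, 2.03], [-3.05, 3.05]. Speed limits (rad/s): [2.79, 2.79, 3.14, 3.14, 3.14, 3.14, 3.14].

## Interface

Orientations are given as a rotation vector (axis times angle).
In Python, from cell import r, snapshot, get_calibration gives the robot as it stands.
- The arm moves only by the tool jog_arm, never from a script. Its argument "deltas" is a list of rows, each a list of 7 numbers: the opening, from 0 (shut) to 1 (fully open), then the shift along the tool's x, y, z in m, then the turn, a rotation vector about the tool's x, y, z in rad. A call has 1 to 5 rows; each row is the pose to reach, as a shift and turn from the pose commanded when the call began, along the tool's axes at that moment; what a row does not reach only later rows make up. A row lasts 1/10 s, in which the tool goes at most 50 mm and 8.59 degrees, less where a joint would pass 70% of its speed; a pose out of reach is approached as far as the arm can. A call with a gripper value outside its range is refused whole. The fingers move at their own pace and stop on an object; "newtons" is the grip in N (left out, the last holds). Time passes only in rows, so rows that repeat a pose let the fingers close. It gives the time, the measured TCP pose, the force and the opening at its end, in the units of the state.
- r.state(): the state, without advancing time (a new reading comes with each control period).
- snapshot(name): name is "scene" or "top" or "wrist"; returns the picture (420x560x3 uint8, red, green, blue); there is no depth.
- get_calibration(name): a dict with "camera_matrix" (3x3 intrinsics, pixels), "R" (3x3) and "t" (3): a world point X has camera coordinates R X + t. Camera axes: x right, y down, z forward; pixel columns grow to the right and rows downward; lengths in m; the calibration is good to about 2 mm. A picture is of the moment at which its call begins: read the wrist's pose just before it. get_calibration takes no time and is no camera call; for the wrist camera it gives the pose at the moment of the call.
- r.hand_in(): hands the job in, once; it reports no verdict.
The state is a dict: "time": time; "joint_pos": joint angles; "dq": joint speeds; "joint_efforts": joint torques, N m; "tool_pos": TCP position; "ee_rot": TCP orientation; "force": force on the tool from outside, world axes, zero at the start; "torque": the same for the moment, N m; "grip_width": opening from 0.0 (shut) to 1.0 (fully open).
Only numpy, scipy, OpenCV 4.12 (cv2) and the standard library are available. Lean on these libraries where they do the work, as an engineer would, in place of code of your own. Each camera call takes 0.05 s, during which the arm holds its last target.

## Task

Take the blue gate leaf out of its wooden stand and hang it, standing open, on the two upright pins of the bottle cage: lower it gently, never forced or dropped, until both hinge sockets are fully home on the pins. Then let go and swing the gate shut against the rubber stop, leaving the cage's bottles and the other things on the bench undisturbed.

Things in the scene. Friction and masses are not known exactly. Their poses are not given: they have to be found in the camera images.
- cage: Fixed bottle cage of grey metal bars, 160 deep (x) x 200 wide (y) x 243 high. Origin: centre of its underside; -x is its open front, towards the robot; z up. On the outside of its front +y post a dark upright strap, inner face 25 beyond the pin axis, carries two short arms, each with a shoulder and an upright brass hinge pin, one pin straight above the other.
- pintle_low (a point): Drawing position of the lower pin, centre of its shoulder: (-103, 90, 60) in the cage's frame. Pins are 8 diameter, 24 tall above the shoulder, the top 4.5 mm tapering to 5.6. The strap is bolted through slots: both pins together really stand up to 4.5 mm off this along the cage's x and, separately, its y. Heights are exact; the pins stand firm. Find the true place by feel or sight.
- pintle_up (a point): Drawing position of the upper pin's shoulder, 100 straight above the lower; the pin is the same and off by the same amount. The arm below each shoulder is 10 thick, so over the lower pin only z 84 to 150 is free: the lower socket must come in sideways through that gap, then down.
- keeper (a point): Middle of the front edge of the yellow keeper lip on the cage: (-103, -8, 209) in its frame; lip from y -60 to 45, z 209 to 221. It overhangs the shut gate with 14 mm to spare, so the gate can only go on the pins standing open, 0.5 rad or more; 1.0 to 1.2 rad is convenient.
- stop (a point): Middle of the front face of the black rubber stop on the cage's front -y post: (-97, -81, 115) in the cage's frame; 27 wide, 130 high. It meets the inner (+x) face of the shut gate.
- stand: Fixed wooden stand, 70 x 200 x 32 high, with a groove 15 wide along its y axis, groove floor 12 above the bench, in which the gate's lower edge stands. Origin: centre of its underside.
- gate: Loose gate leaf, about 0.35 kg: blue frame 12 thick (x), y from -85 to 71, 175 high (z), thin upright wires, heavier at its dark hinge stile. Origin: on its lower edge; z up. Starts upright in the stand's groove. Hung, its lower edge is 20 above the bench. Shut, its axes are parallel to the cage's; it opens clockwise seen from above (negative yaw to the cage). Turns freely on the pins.
- grip (a point): Middle of the black rubber grip sleeve on the gate's top rail, above its centre of mass, (0, 30, 164) in the gate's frame: sleeve 16 thick (x), 50 long (y), 22 high, its top being the gate's top. To be pinched across x from above. Pushing up on the sockets can slide or tip the gate a little in the grip.
- socket_low (a point): Centre of the lower mouth of the lower brass hinge socket, (0, 95, 40) in the gate's frame. A socket is an open upright tube, bore 11, outside 24, 25 tall; hung, its lower mouth rests on the pin's shoulder. A short arm at mid-height joins it to the stile, 24 mm away.
- socket_up (a point): Centre of the lower mouth of the upper socket, alike, (0, 95, 140) in the gate's frame.
- free_edge (a point): Middle of the gate's free edge, opposite the sockets (0, -85, 90 in the gate's frame); when shut it lies at about x = -103 in the cage's frame.
- bottle_left: Small green bottle, 54 diameter, 180 high, standing in the cage; leave alone. Origin: centre of its underside.
- bottle_right: Same, standing beside it in the cage; leave alone.
- loose_bottle: Amber bottle with paper label, 60 diameter, 190 high, standing on the bench to the right of the cage; leave alone. Origin: centre of its underside.
- cap_jar: Low glass jar with a metal lid, 70 diameter, 75 high, on the bench between stand and cage, nearer the robot; leave alone. Origin: centre of its underside.
Not all that is in view belongs to the job. What is shaped like the gate but pink is not meant.

How it is judged:
On the way:
1. both sockets are fully home on the pins, the gate standing open and let go (z of socket_low in the frame of cage below 0.064 m and z of socket_up in the frame of cage below 0.164 m and horizontal distance between socket_low and pintle_low below 0.011 m and horizontal distance between socket_up and pintle_up below 0.011 m and x of free_edge in the frame of cage below -0.14 m and contact force between the fingers and gate below 0.5 N), for 0.2 s.
At the end, for the whole second after the job is handed in: Both sockets rest on their shoulders (within 4 mm in height, and within 11 mm of the drawing positions of the pins, which the true pins allow), the gate hangs upright within 0.07 rad and at rest, its free edge within 15 mm of where it meets the rubber stop (z of socket_low in the frame of cage between 0.056 and 0.064 m and z of socket_up in the frame of cage below 0.164 m and horizontal distance between socket_low and pintle_low below 0.011 m and horizontal distance between socket_up and pintle_up below 0.011 m and angle between gate's own z axis and vertical below 0.07 rad and x of free_edge in the frame of cage above -0.118 m and linear speed of gate below 0.02 m/s); the robot touches nothing.
It fails at once if the gate was forced against or dropped on the cage or its pins (over 40 N) (contact force between gate and cage above 40 N).
It fails at once if the robot pushed hard on the cage (over 40 N) (contact force between any of the fingers, the arm and cage above 40 N).
It fails at once if a bottle or the jar was disturbed (moved over 20 mm or tipped) (distance of any of bottle_left, bottle_right, loose_bottle, cap_jar from where it was at the start of the episode above 0.02 m or angle between any of bottle_left, bottle_right, loose_bottle, cap_jar's own z axis and vertical above 0.3 rad).
It also fails if it takes over 72 s, if anything falls off the work surface, if the arm or the gripper's body presses on something with over 40 N, if the wrist force passes 120 N, or if a joint passes its speed limit or range.

## Working session

There is one attempt and no reset: what is moved stays moved. The work goes in short steps, Python scripts to look and compute and a tool call to move; the robot and the scene stay as the last step left them, time stands still between calls to the robot, and variables do not carry over. Pictures are saved under pics/ and viewed, and the job is handed in when it is done.

Besides the shell and the picture viewer there is one more tool, called after "Request:" in YAML: its name, and indented under it one key for each argument. jog_arm: Moves the arm, as the interface text tells. Its arguments: {"type":"object","properties":{"deltas":{"type":"array"},"newtons":{"type":"number"}},"required":["deltas"]}

```bash
ls; mkdir -p pics; python3 - <<'E'
from cell import r,snapshot,get_calibration
import cv2
for n in ("scene","top","wrist"):
    im=snapshot(n); cv2.imwrite(f"pics/{n}0.png",im[:,:,::-1]); c=get_calibration(n); print(n,c)
print(r.state(), r.tip_reach)
E
```

```text
pics
scene {'camera_matrix': array([[542.22057831,   0.        , 280.37821224],
       [  0.        , 542.22057831, 214.07043956],
       [  0.        ,   0.        ,   1.        ]]), 'R': array([[ 0.99397203,  0.10830905,  0.01699297],
       [ 0.09405931, -0.76283197, -0.63971887],
       [-0.05632456,  0.63746101, -0.76842111]]), 't': array([-0.5503027 , -0.02115716,  1.64719903])}
top {'camera_matrix': array([[463.52971862,   0.        , 282.39590017],
       [  0.        , 463.52971862, 205.91504903],
       [  0.        ,   0.        ,   1.        ]]), 'R': array([[ 0.00634824, -0.99986367,  0.01524258],
       [-0.98707105, -0.00870688, -0.16004665],
       [ 0.16015755, -0.0140295 , -0.98699176]]), 't': array([-0.08469207,  0.57773619,  1.02987013])}
wrist {'camera_matrix': array([[374.11920099,   0.        , 284.23128963],
       [  0.        , 374.11920099, 213.97996749],
       [  0.        ,   0.        ,   1.        ]]), 'R': array([[ 4.25336011e-01, -9.05035204e-01, -7.46776184e-04],
       [-8.70256584e-01, -4.09217498e-01,  2.74216186e-01],
       [-2.48480896e-01, -1.15984132e-01, -9.61667783e-01]]), 't': array([-0.54845731, -0.03662325,  0.37890684])}
{'time': 0.15, 'joint_pos': array([ 1.09032658,  0.31156653,  0.01397377,  1.51268091, -0.00439125,
        1.31920641, -0.02721857]), 'dq': array([ 0.00070736, -0.00073689, -0.00110046, -0.00531877,  0.00042534,
        0.00215629,  0.00037774]), 'joint_efforts': array([ 3.44974960e-04, -3.80273330e+01,  1.46284257e-01, -2.30847967e+01,
        1.23476976e-02,  9.72323469e-03, -1.41114683e-05]), 'tool_pos': array([ 0.23344796, -0.49740338,  0.23846024]), 'ee_rot': array([-1.38449275,  0.88134965, -0.87874389]), 'force': array([ 0.33060878, -0.2492932 , -0.34964866]), 'torque': array([-0.01810207,  0.00258017,  0.01568462]), 'grip_width': 1.0004391975606675} 0.008
```

View pictures.

View pics/scene0.png

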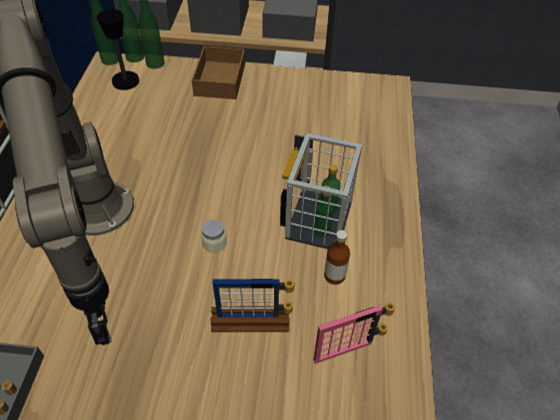

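View pics/top0.png

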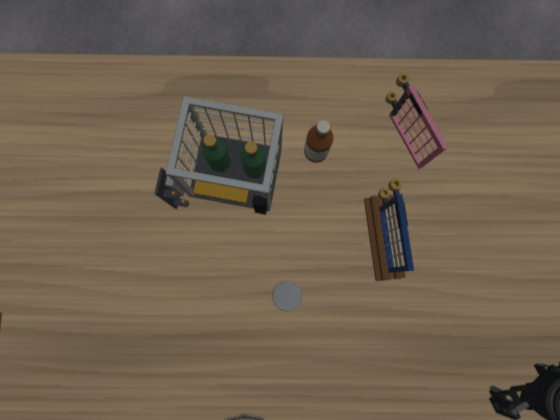

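View pics/wrist0.png

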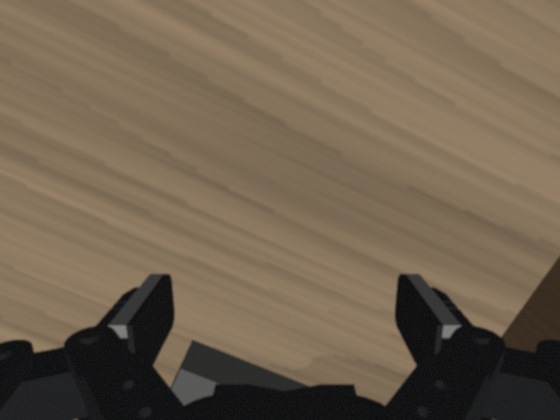

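The top view shows the cage at about (230,150), with its strap and pins at (172,190). The blue gate is in its stand at (395,235) and the pink decoy is at (418,125). The jar is at (287,296) and the amber bottle at (319,140). The blue leaf standing in the wooden stand fits the description. Enlarging to confirm.

```bash
python3 - <<'E'
import cv2,numpy as np
t=cv2.imread("pics/top0.png");s=cv2.imread("pics/scene0.png")
a=cv2.resize(t[80:220,145:345],None,fx=4,fy=4,interpolation=2);cv2.imwrite("pics/c_cage_top.png",a)
a=cv2.resize(t[170:290,350:430],None,fx=5,fy=5,interpolation=2);cv2.imwrite("pics/c_gate_top.png",a)
a=cv2.resize(s[125:345,200:370],None,fx=2.7,fy=2.7,interpolation=2);cv2.imwrite("pics/c_scene.png",a)
E
```

```text
(no output)
```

View pics/c_cage_top.png

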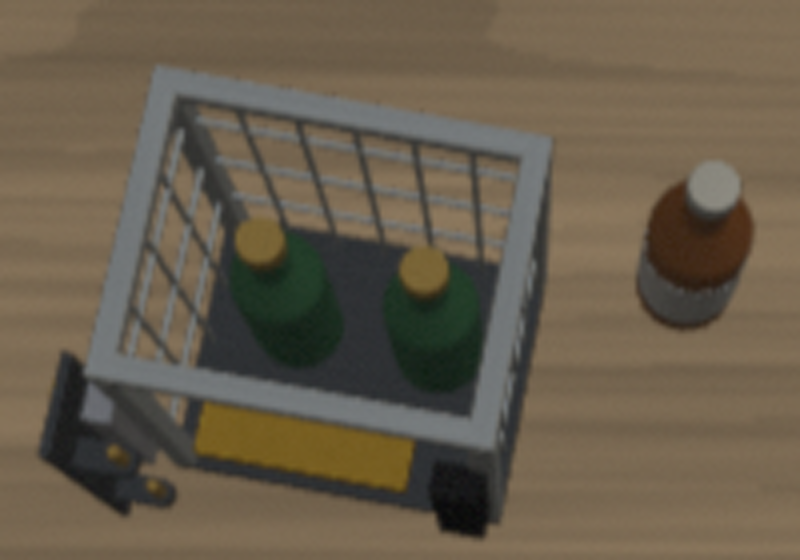

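View pics/c_gate_top.png

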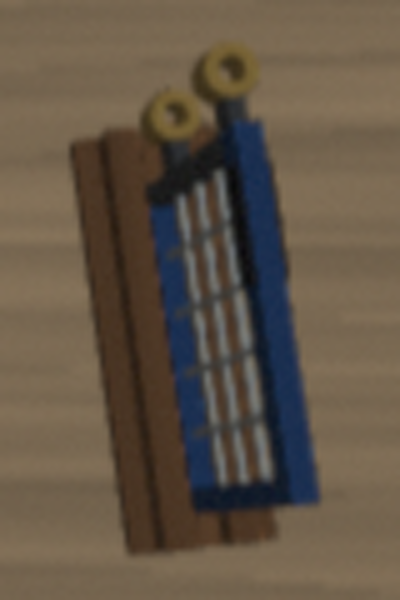

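View pics/c_scene.png

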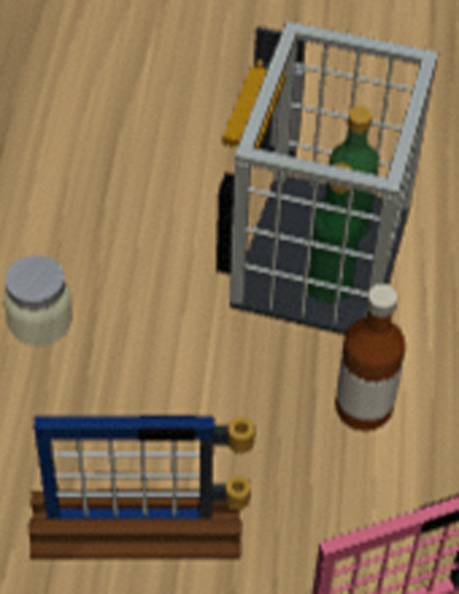

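```bash
cat > h.py <<'E'
import numpy as np,cv2
from cell import r,snapshot,get_calibration
def ray(c,uv):
    K,R,t=c["camera_matrix"],c["R"],c["t"]
    d=R.T@np.linalg.solve(K,np.array([uv[0],uv[1],1.])); return -R.T@t,d/np.linalg.norm(d)
def onz(c,uv,z):
    o,d=ray(c,uv); return o+d*(z-o[2])/d[2]
def proj(c,X):
    p=c["camera_matrix"]@(c["R"]@np.asarray(X)+c["t"]); return p[:2]/p[2]
def tri(obs):
    A=0;b=0
    for c,uv in obs:
        o,d=ray(c,uv);P=np.eye(3)-np.outer(d,d);A=A+P;b=b+P@o
    return np.linalg.solve(A,b)
E
python3 - <<'E'
from h import *
c=get_calibration("top"); print("cam",ray(c,(0,0))[0], "scene",ray(get_calibration("scene"),(0,0))[0])
cr=lambda x,y:(145+(x-1.5)/4,80+(y-1.5)/4)
P=[onz(c,cr(*p),.243) for p in [(157,67),(552,137),(496,443),(88,372)]]
P=np.array(P);print(P)
print([np.linalg.norm(P[i]-P[(i+1)%4]) for i in range(4)],P.mean(0))
for i,j in [(1,0),(2,3)]:
    d=P[j]-P[i];print("yaw y",np.degrees(np.arctan2(-d[0],d[1])))
for i,j in [(3,0),(2,1)]:
    d=P[j]-P[i];print("yaw x",np.degrees(np.arctan2(d[1],d[0])))
print("pins crude up",onz(c,cr(117,452),.184),"low",onz(c,cr(155,487),.084))
g=lambda x,y:(350+(x-2)/5,170+(y-2)/5)
print("sockU",onz(c,g(231,69),.177),"sockL",onz(c,g(176,116),.077),"free corners",onz(c,g(290,505),.187),onz(c,g(319,500),.187),"stile",onz(c,g(232,128),.187),onz(c,g(262,122),.187))
print("stand",[onz(c,g(*p),.032)for p in [(72,143),(128,555),(276,540)]])
cs=onz(c,(287,295),.075);print("jar",cs)
print("loose",onz(c,(145+713/4,80+180/4),.19))
E
```

```text
cam [ 0.40586283 -0.06520169  1.110229  ] scene [ 0.64175328 -1.00656175  1.26155916]
[[ 0.76286737  0.1174063   0.243     ]
 [ 0.72921714 -0.07681808  0.243     ]
 [ 0.57634614 -0.05110185  0.243     ]
 [ 0.60906436  0.14407395  0.243     ]]
[np.float64(0.1971178559972146), np.float64(0.1550189241523113), np.float64(0.19789915756338322), np.float64(0.15609782104547054)] [0.66937375 0.03339008 0.243     ]
yaw y -9.829175306316218
yaw y -9.516275203121635
yaw x -9.836625815133903
yaw x -9.548994265481141
pins crude up [0.58150574 0.14175612 0.184     ] low [0.58073035 0.14203103 0.084     ]
sockU [ 0.60643594 -0.3122415   0.177     ] sockL [ 0.60582747 -0.31285204  0.077     ] free corners [ 0.42802292 -0.32725047  0.187     ] [ 0.43006458 -0.33886978  0.187     ] stile [ 0.57978252 -0.30919499  0.187     ] [ 0.5823786  -0.32153196  0.187     ]
stand [array([ 0.60105133, -0.27379694,  0.032     ]), array([ 0.40841437, -0.2954464 ,  0.032     ]), array([ 0.41568861, -0.36416188,  0.032     ])]
jar [ 0.37586923 -0.09127999  0.075     ]
loose [ 0.72585254 -0.16189778  0.19      ]
```

```bash
cat >> h.py <<'E'
from scipy.spatial.transform import Rotation as Ro
def goal(pos,yaw_x,R0=None,p0=None):
    """delta (tool axes) to TCP pos, tool y down, tool x at world angle yaw_x(deg)"""
    s=r.state(); R0=Ro.from_rotvec(s["ee_rot"]) if R0 is None else R0; p0=s["tool_pos"] if p0 is None else p0
    x=np.array([np.cos(np.radians(yaw_x)),np.sin(np.radians(yaw_x)),0]);y=np.array([0,0,-1.]);z=np.cross(x,y)
    R1=Ro.from_matrix(np.c_[x,y,z])
    sh=R0.inv().apply(np.asarray(pos)-p0); rv=(R0.inv()*R1).as_rotvec()
    return np.round(sh,4),np.round(rv,4)
def yawx():
    s=r.state();M=Ro.from_rotvec(s["ee_rot"]).as_matrix();return np.degrees(np.arctan2(M[1,0],M[0,0])),M
E
python3 - <<'E'
from h import *
a,M=yawx();print(a);print(M.round(3)); c=get_calibration("wrist");s=r.state()
o=ray(c,(0,0))[0];print("cam in tool",M.T@(o-s["tool_pos"]),"view dir in tool",M.T@c["R"][2])
for ya in (-83.4,96.6):
  print(ya,goal([.542,-.32,.30],ya))
E
```

```text
-64.85580270277482
[[ 0.425 -0.001  0.905]
 [-0.905  0.002  0.425]
 [-0.002 -1.    -0.   ]]
cam in tool [-0.00100607 -0.13555944  0.06895643] view dir in tool [ 0.0011733   0.96168982 -0.27413739]
-83.4 (array([-0.0296, -0.0615,  0.3547]), array([ 0.0004,  0.3237, -0.0018]))
96.6 (array([-0.0296, -0.0615,  0.3547]), array([-2.6000e-03, -2.8179e+00, -5.0000e-04]))
```

Request:
jog_arm:
  deltas:
    - [1,-0.004,-0.012,0.04,0,0.04,0]
    - [1,-0.008,-0.024,0.08,0,0.08,0]
    - [1,-0.012,-0.036,0.125,0,0.12,0]
    - [1,-0.016,-0.048,0.17,0,0.16,0]
    - [1,-0.02,-0.0615,0.21,0,0.2,0]

```text
time: 0.65
tool_pos: [0.417, -0.3886, 0.3007]
ee_rot: [-1.312, 1.032, -1.031]
force: [-0.2, -0.4, 0.4]
grip_width: 0.999
```

```bash
python3 - <<'E'
from h import *
print(yawx()[0],goal([.542,-.32,.30],-83.4))
E
```

```text
-76.33566642875572 (array([-0.0371,  0.0008,  0.1376]), array([ 1.000e-04,  1.233e-01, -1.300e-03]))
```

Request:
jog_arm:
  deltas:
    - [1,-0.01,0,0.04,0,0.04,0]
    - [1,-0.02,0,0.08,0,0.08,0]
    - [1,-0.03,0,0.11,0,0.12,0]
    - [1,-0.037,0,0.135,0,0.123,0]
    - [1,-0.037,0,0.135,0,0.123,0]

```text
time: 1.15
tool_pos: [0.5416, -0.3176, 0.2993]
ee_rot: [-1.261, 1.118, -1.114]
force: [-1.1, 0.4, 0.0]
grip_width: 0.998
```

```bash
python3 - <<'E'
from h import *
print(yawx()[0],goal([.542,-.32,.30],-83.4))
c=get_calibration("wrist");im=snapshot("wrist");np.savez("w1.npz",**c);cv2.imwrite("pics/w1.png",im[:,:,::-1])
E
```

```text
-82.87217415324767 (array([ 0.0024, -0.0007,  0.0001]), array([-0.0014,  0.0092, -0.0043]))
```

View pics/w1.png

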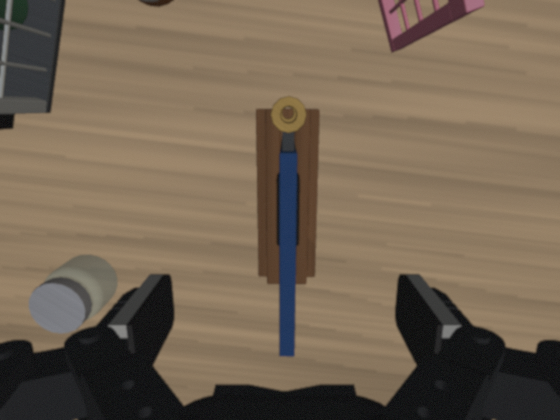

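The wrist view shows the upper socket at (288,114), the blue rail down to (287,356), the black sleeve at rows 172-246 around (288,209), and the jar at (70,290). This is the blue leaf in the wooden stand; the pink one is at (430,20).

```bash
python3 - <<'E'
from h import *
c=dict(np.load("w1.npz"));im=cv2.imread("pics/w1.png")
hsv=cv2.cvtColor(im,cv2.COLOR_BGR2HSV)
m=cv2.inRange(hsv,(105,120,40),(125,255,255));m[:,:250]=0;m[:,330:]=0
ys,xs=np.nonzero(m);print(ys.min(),ys.max())
cen=[(y,xs[ys==y].mean(),xs[ys==y].ptp() if hasattr(xs,'ptp') else np.ptp(xs[ys==y])) for y in range(ys.min()+3,ys.max()-2,25)]
print(np.round(cen,1))
v,x0=np.polyfit([a[0] for a in cen],[a[1] for a in cen],1)
A=onz(c,(v*ys.min()+x0,ys.min()),.187);B=onz(c,(v*ys.max()+x0,ys.max()),.187)
d=A-B;print("stile",A,"free",B,"len",np.linalg.norm(d),"yaw",np.degrees(np.arctan2(d[1],d[0]))-90)
S=onz(c,(288.5,114.5),.177);d2=S-B;print("sock",S,np.linalg.norm(d2),np.degrees(np.arctan2(d2[1],d2[0]))-90)
print("sleeve ends",onz(c,(288,172),.187),onz(c,(288,246),.187))
u=d2/np.linalg.norm(d2);G=(S-.065*u+A-.041*u+B+.115*u)/3;print("grip",G)
E
```

```text
152 354
[[155.  287.5  15. ]
 [180.  287.5  17. ]
 [205.  287.5  17. ]
 [230.  287.5  17. ]
 [255.  287.   14. ]
 [280.  287.   14. ]
 [305.  287.   12. ]
 [330.  287.   12. ]]
stile [ 0.58207515 -0.31377165  0.187     ] free [ 0.42874518 -0.33279048  0.187     ] len 0.1545049982123756 yaw -82.929229256562
sock [ 0.60565409 -0.31141946  0.177     ] 0.17847543938646113 -83.11190799218308
sleeve ends [ 0.56896061 -0.31572223  0.187     ] [ 0.51676751 -0.3224153   0.187     ]
grip [ 0.54179847 -0.31896797  0.18349858]
```

Request:
jog_arm:
  deltas:
    - [1,0.0013,0.035,0,0,0.003,0]
    - [1,0.0013,0.07,0,0,0.003,0]
    - [1,0.0013,0.105,0,0,0.003,0]
    - [1,0.0013,0.134,0,0,0.003,0]
    - [1,0.0013,0.134,0,0,0.003,0]

```text
time: 1.7
tool_pos: [0.533, -0.3237, 0.1615]
ee_rot: [-1.263, 1.137, -1.119]
force: [-0.9, 0.7, 0.3]
grip_width: 0.997
```

```bash
python3 - <<'E'
from h import *
print(yawx()[0],goal([.542,-.319,.165],-83.1),r.state()["force"])
E
```

```text
-83.67128661023298 (array([-0.0037, -0.0035,  0.0095]), array([ 0.0103, -0.0099, -0.0058])) [-0.94970911  0.67852485  0.29538192]
```

Request:
jog_arm:
  deltas:
    - [1,0,0,0,0,0,0]
    - [1,0,0,0,0,0,0]

```text
time: 1.9
tool_pos: [0.5388, -0.3254, 0.1693]
ee_rot: [-1.26, 1.123, -1.13]
force: [0.7, -0.6, 0.2]
grip_width: 0.996
```

```bash
python3 - <<'E'
from h import *
print(yawx()[0],goal([.542,-.319,.165],-83.1),r.state()["force"],r.state()["tool_pos"],yawx()[1])
E
```

```text
-83.58948997630908 (array([-0.006 ,  0.0043,  0.0039]), array([-0.0033, -0.0085,  0.003 ])) [ 0.73165551 -0.62940986  0.21424198] [ 0.53876778 -0.32536983  0.16933773] [[ 0.11165072  0.00365171  0.9937408 ]
 [-0.99374302 -0.00259779  0.11166052]
 [ 0.00298928 -0.99998996  0.00333881]]
```

Request:
jog_arm:
  deltas:
    - [1,0,0,0,0,0,0]
    - [1,0,0,0,0,0,0]
    - [1,0,0,0,0,0,0]

```text
time: 2.2
tool_pos: [0.5383, -0.3242, 0.1678]
ee_rot: [-1.26, 1.124, -1.127]
force: [0.9, 0.9, 0.1]
grip_width: 1.003
```

```bash
python3 - <<'E'
from h import *
print(yawx()[0],goal([.542,-.319,.165],-83.1),r.state()["force"],r.state()["tool_pos"],abs(r.state()["dq"]).max())
E
```

```text
-83.52491308299875 (array([-0.0047,  0.0028,  0.0042]), array([-0.0014, -0.0074,  0.0011])) [0.85128457 0.85921496 0.13624926] [ 0.53834197 -0.32416349  0.16780265] 0.008248321195178753
```

Request:
jog_arm:
  deltas:
    - [1,-0.0047,0.0028,0.0042,0,-0.007,0]
    - [1,-0.0047,0.0028,0.0042,0,-0.007,0]
    - [1,-0.0047,0.0028,0.0042,0,-0.007,0]

```text
time: 2.5
tool_pos: [0.5417, -0.3181, 0.1637]
ee_rot: [-1.264, 1.12, -1.119]
force: [-0.3, -0.0, -0.1]
grip_width: 0.999
```

```bash
python3 - <<'E'
from h import *
print(yawx()[0],goal([.542,-.319,.165],-83.1),r.state()["force"],r.state()["tool_pos"],abs(r.state()["dq"]).max())
im=snapshot("wrist");cv2.imwrite("pics/w2.png",im[:,:,::-1])
E
```

```text
-83.06414963383455 (array([ 0.001 , -0.0013,  0.0001]), array([ 0.0003,  0.0006, -0.0006])) [-0.33520793 -0.0304568  -0.06583813] [ 0.54173949 -0.31807064  0.16369628] 0.008434211847376034
```

View pics/w2.png

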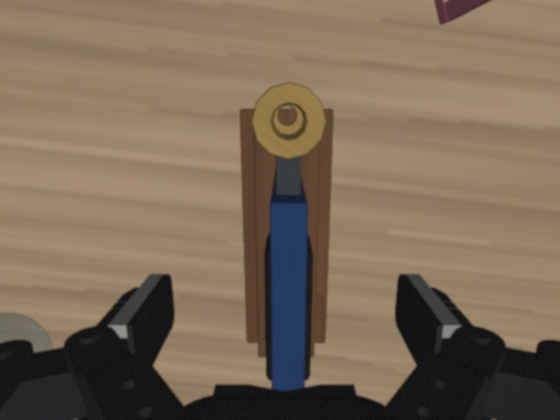

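The socket is at (289,119) and the rail and sleeve are centred between the fingers at about column 288, so I'm closing.

Request:
jog_arm:
  deltas:
    - [0,0.001,0,0,0,0,0]
    - [0,0.001,0,0,0,0,0]
    - [0,0.001,0,0,0,0,0]
    - [0,0.001,0,0,0,0,0]
    - [0,0.001,0,0,0,0,0]
  newtons: 80

```text
time: 3.05
tool_pos: [0.5418, -0.3199, 0.1644]
ee_rot: [-1.263, 1.12, -1.121]
force: [0.7, 0.3, -1.4]
grip_width: 0.173
```

Request:
jog_arm:
  deltas:
    - [0,0,0,0,0,0,0]
    - [0,0,0,0,0,0,0]
    - [0,0,0,0,0,0,0]

```text
time: 3.35
tool_pos: [0.5418, -0.3199, 0.1642]
ee_rot: [-1.263, 1.12, -1.121]
force: [-0.2, -0.0, 1.3]
grip_width: 0.174
```

Request:
jog_arm:
  deltas:
    - [0,0,-0.015,0,0,0,0]
    - [0,0,-0.035,0,0,0,0]
    - [0,0,-0.06,0,0,0,0]
    - [0,0,-0.085,0,0,0,0]
    - [0,0,-0.1,0,0,0,0]

```text
time: 3.85
tool_pos: [0.5416, -0.3199, 0.2648]
ee_rot: [-1.264, 1.12, -1.121]
force: [0.5, -1.0, -1.8]
grip_width: 0.175
```

Request:
jog_arm:
  deltas:
    - [0,0,0,0,0,0,0]
    - [0,0,0,0,0,0,0]
    - [0,0,0,0,0,0,0]

```text
time: 4.15
tool_pos: [0.5405, -0.3193, 0.2616]
ee_rot: [-1.265, 1.124, -1.117]
force: [0.1, 0.1, -4.3]
grip_width: 0.173
```

```bash
python3 - <<'E'
from h import *
print(yawx(),r.state()["force"],r.state()["torque"])
c=get_calibration("wrist");im=snapshot("wrist");np.savez("w3.npz",**c);cv2.imwrite("pics/w3.png",im[:,:,::-1])
im=snapshot("scene");cv2.imwrite("pics/s3.png",cv2.resize(im[100:380,150:450,::-1],None,fx=2,fy=2))
E
```

```text
(np.float64(-83.13149645671629), array([[ 0.11959068, -0.00407544,  0.99281492],
       [-0.99281988,  0.00212621,  0.11960001],
       [-0.00259835, -0.99998943, -0.0037919 ]])) [ 0.11420827  0.11632804 -4.34595282] [-0.00557503  0.04856548 -0.026768  ]
```

View pics/w3.png

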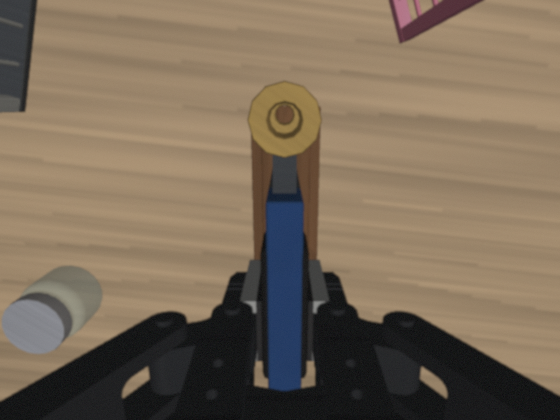

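View pics/s3.png

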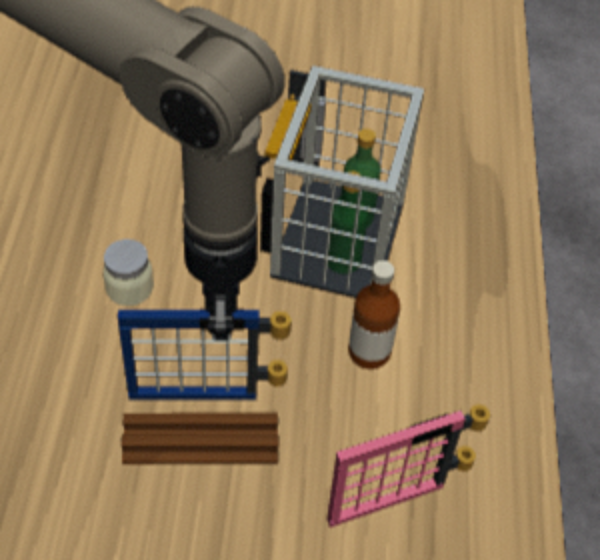

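The gate is held and hangs level, with the wrist load at 4.3 N. The jar at (50,310) and the other objects are undisturbed. Carrying it back from the cage front first.

Request:
jog_arm:
  deltas:
    - [0,-0.02,0,-0.01,0,-0.02,0]
    - [0,-0.05,0,-0.02,0,-0.04,0]
    - [0,-0.09,0,-0.035,0,-0.07,0]
    - [0,-0.13,0,-0.05,0,-0.09,0]
    - [0,-0.17,0,-0.06,0,-0.11,0]

```text
time: 4.75
tool_pos: [0.4599, -0.1569, 0.2632]
ee_rot: [-1.31, 1.04, -1.037]
force: [1.5, 0.7, -4.0]
grip_width: 0.178
```

```bash
python3 - <<'E'
from h import *
print(yawx()[0],goal([.46,.133,.262],-72.7))
E
```

```text
-76.83940617687331 (array([-0.2823,  0.0013,  0.0661]), array([ 0.0016, -0.0722, -0.0007]))
```

Request:
jog_arm:
  deltas:
    - [0,-0.035,0,0.006,0,-0.02,0]
    - [0,-0.075,0,0.015,0,-0.04,0]
    - [0,-0.115,0,0.025,0,-0.06,0]
    - [0,-0.155,0,0.035,0,-0.07,0]
    - [0,-0.195,0,0.045,0,-0.072,0]

```text
time: 5.25
tool_pos: [0.4605, 0.0434, 0.2636]
ee_rot: [-1.337, 0.984, -0.984]
force: [1.1, 0.9, -3.1]
grip_width: 0.172
```

```bash
python3 - <<'E'
from h import *
print(yawx()[0],goal([.46,.133,.262],-72.7))
E
```

```text
-72.70861019341473 (array([-0.0857,  0.0016,  0.0262]), array([ 0.0004, -0.0002,  0.0002]))
```

Request:
jog_arm:
  deltas:
    - [0,-0.03,0,0.009,0,0,0]
    - [0,-0.06,0,0.018,0,0,0]
    - [0,-0.083,0,0.026,0,0,0]
    - [0,-0.083,0,0.026,0,0,0]
    - [0,-0.083,0,0.026,0,0,0]

```text
time: 5.75
tool_pos: [0.4608, 0.129, 0.2635]
ee_rot: [-1.339, 0.983, -0.983]
force: [0.8, 0.4, -3.6]
grip_width: 0.176
```

Request:
jog_arm:
  deltas:
    - [0,0,0,0,0,0,0]
    - [0,0,0,0,0,0,0]

```text
time: 5.95
tool_pos: [0.4614, 0.1273, 0.2638]
ee_rot: [-1.337, 0.986, -0.986]
force: [0.7, -0.4, -3.1]
grip_width: 0.175
```

```bash
python3 - <<'E'
from h import *
s=r.state();print(yawx()[0],goal([.46,.133,.262],-72.7),s["tool_pos"],s["ee_rot"])
c=get_calibration("wrist");im=snapshot("wrist");np.savez("w4.npz",**c);cv2.imwrite("pics/w4.png",im[:,:,::-1])
im=snapshot("top");cv2.imwrite("pics/t4.png",cv2.resize(im[120:280,120:320,::-1],None,fx=4,fy=3.7))
E
```

```text
-72.85734325690512 (array([-0.0059,  0.0018,  0.0003]), array([ 0.0006, -0.0027,  0.0007])) [0.46141443 0.12731566 0.26375618] [-1.33696197  0.98595809 -0.98636188]
```

View pics/w4.png

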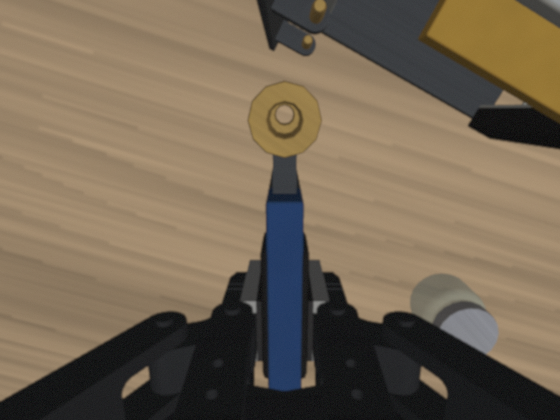

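View pics/t4.png

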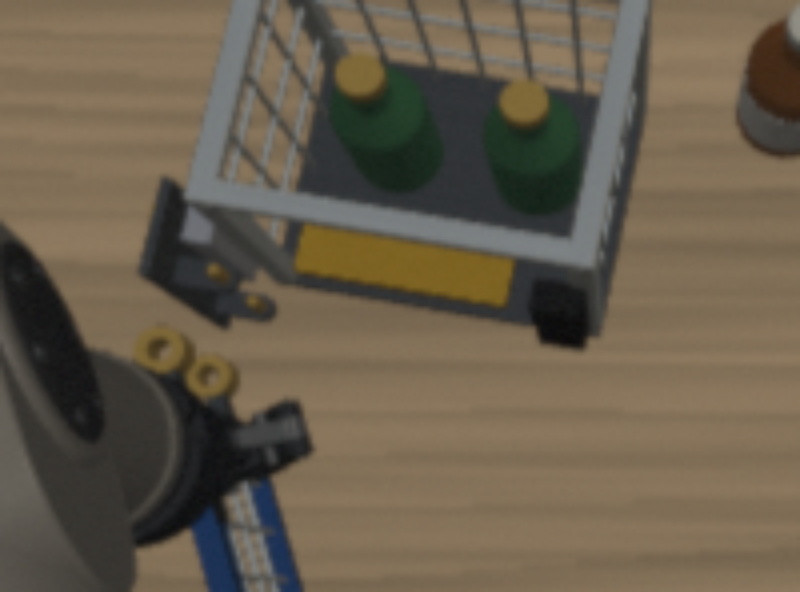

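The wrist view shows the upper pin at about (319,10), the lower pin at about (308,42) and the upper socket at (285,118). In the top crop the pins are at (215,272) and (255,302), with the sockets at (162,350) and (210,378). Enlarging the wrist view for the pin tops.

```bash
python3 - <<'E'
import cv2
im=cv2.imread("pics/w4.png");cv2.imwrite("pics/w4c.png",cv2.resize(im[0:70,260:360],None,fx=8,fy=8,interpolation=2))
cv2.imwrite("pics/w4d.png",cv2.resize(im[70:165,240:330],None,fx=6,fy=6,interpolation=2))
E
```

```text
(no output)
```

View pics/w4c.png

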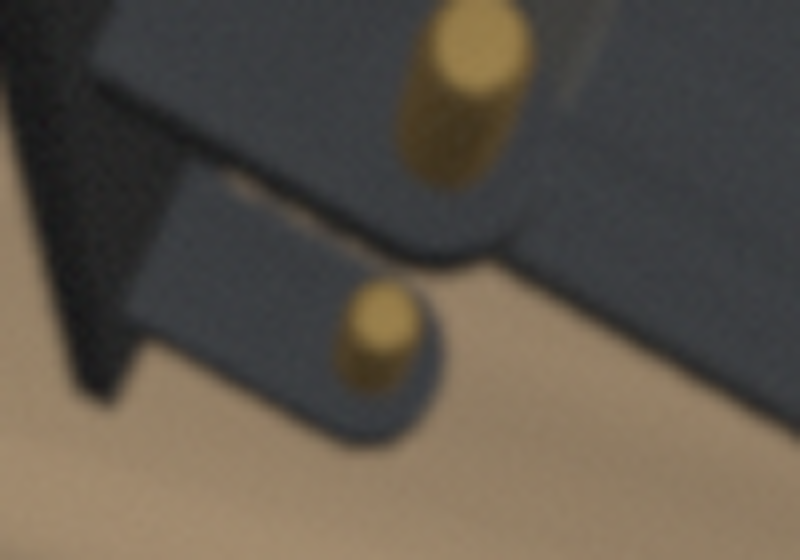

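View pics/w4d.png

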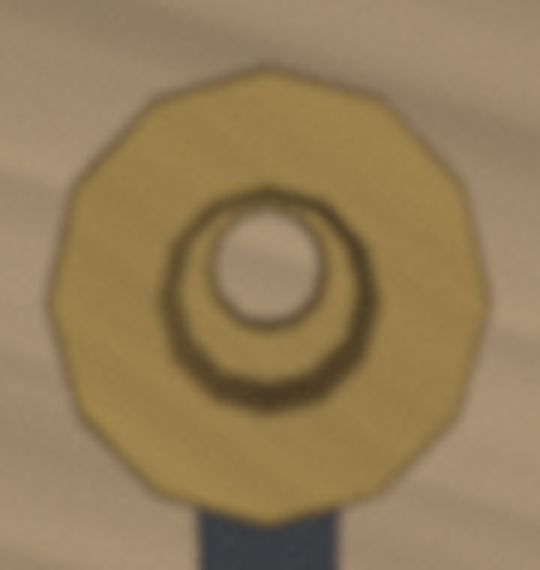

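```bash
python3 - <<'E'
from h import *
c=dict(np.load("w4.npz"));ct=get_calibration("top")
f=lambda x,y:(260+(x-3.5)/8,(y-3.5)/8)
pu=onz(c,f(480,43),.184);pl=onz(c,f(385,315),.084);pub=onz(c,f(443,158),.160);plb=onz(c,f(369,367),.060)
print("wrist pins up",pu,pub,"low",pl,plb)
g=lambda x,y:(120+(x-1.5)/4,120+(y-1.35)/3.7)
tu=onz(ct,g(215,271),.184);tl=onz(ct,g(255,301),.084);print("top pins",tu,tl)
b=.2638-.1522
so=onz(c,(284.6,119),b+.165);sm=onz(c,(284.6,114.6),b+.140);print("sock wrist top",so,"mouth",sm)
print("sock top cam",onz(ct,g(162,349),b+.165),onz(ct,g(210,376),b+.065))
s=r.state();M=Ro.from_rotvec([-1.33696197,0.98595809,-0.98636188]).as_matrix();p=[0.46141443,0.12731566,0.26375618]
print("sock in tool",M.T@(so-p),M.T@(sm-p))
c3=dict(np.load("w3.npz"))
E
```

```text
wrist pins up [0.58089111 0.14577536 0.184     ] [0.57903948 0.14562867 0.16      ] low [0.58090109 0.14568361 0.084     ] [0.57978034 0.1455042  0.06      ]
top pins [0.58097398 0.14274291 0.184     ] [0.58161294 0.14206672 0.084     ]
sock wrist top [0.52357056 0.14721318 0.2766    ] mouth [0.52444033 0.14740757 0.2516    ]
sock top cam [0.52443487 0.14414351 0.2766    ] [0.52396169 0.14436135 0.1766    ]
sock in tool [-0.00068335 -0.01288346  0.06525189] [-0.00063135  0.01211605  0.06615531]
```

Request:
jog_arm:
  deltas:
    - [0,0,0.015,0,0,0,0]
    - [0,0,0.035,0,0,0,0]
    - [0,0,0.05,0,0,0,0]
    - [0,0,0.05,0,0,0,0]
    - [0,0,0.05,0,0,0,0]

```text
time: 6.55
tool_pos: [0.4615, 0.1286, 0.2143]
ee_rot: [-1.337, 0.985, -0.985]
force: [0.3, -0.2, -2.6]
grip_width: 0.18
```

```bash
python3 - <<'E'
from h import *
s=r.state();print(yawx()[0],goal([.5182,.1255,.214],-72.9),s["force"])
E
```

```text
-72.74950520867621 (array([0.0197, 0.0003, 0.0533]), array([-0.0001,  0.0026,  0.0001])) [ 0.30550678 -0.18417448 -2.55526084]
```

Request:
jog_arm:
  deltas:
    - [0,0.005,0,0.012,0,0,0]
    - [0,0.01,0,0.026,0,0,0]
    - [0,0.015,0,0.04,0,0,0]
    - [0,0.018,0,0.048,0,0,0]
    - [0,0.018,0,0.048,0,0,0]

```text
time: 7.05
tool_pos: [0.514, 0.1256, 0.2147]
ee_rot: [-1.335, 0.984, -0.986]
force: [-0.3, 0.2, -4.0]
grip_width: 0.172
```

Request:
jog_arm:
  deltas:
    - [0,0.0017,0,0.0053,0,0,0]
    - [0,0.0017,0,0.0053,0,0,0]
    - [0,0.0017,0,0.0053,0,0,0]

```text
time: 7.35
tool_pos: [0.5176, 0.1261, 0.2141]
ee_rot: [-1.337, 0.984, -0.984]
force: [1.0, 0.1, -4.2]
grip_width: 0.172
```

```bash
python3 - <<'E'
from h import *
s=r.state();print(yawx()[0],goal([.5182,.1255,.214],-72.8),s["force"],s["tool_pos"],list(s["ee_rot"]))
c=get_calibration("wrist");im=snapshot("wrist");np.savez("w5.npz",**c);cv2.imwrite("pics/w5.png",cv2.resize(im[40:200,200:370,::-1],None,fx=4.6,fy=3.7))
im=snapshot("top");cv2.imwrite("pics/t5.png",cv2.resize(im[140:240,120:240,::-1],None,fx=6,fy=6))
im=snapshot("scene");cv2.imwrite("pics/s5.png",cv2.resize(im[100:260,220:370,::-1],None,fx=4,fy=3.7))
E
```

```text
-72.68395868319844 (array([0.0007, 0.0001, 0.0004]), array([ 0.0004,  0.002 , -0.    ])) [ 0.99676648  0.14829632 -4.15466876] [0.51761805 0.12606588 0.21405766] [np.float64(-1.3374461166411356), np.float64(0.983971221444879), np.float64(-0.9835962572071134)]
```

View pics/w5.png

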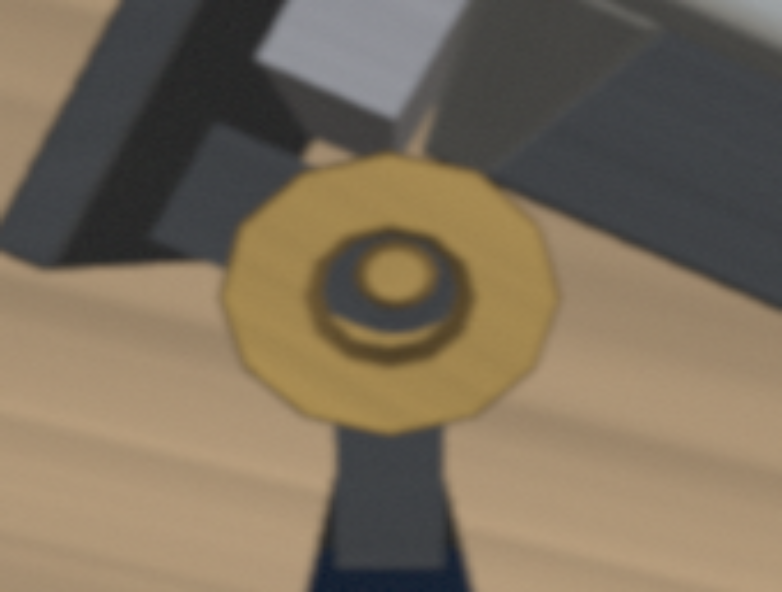

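View pics/t5.png

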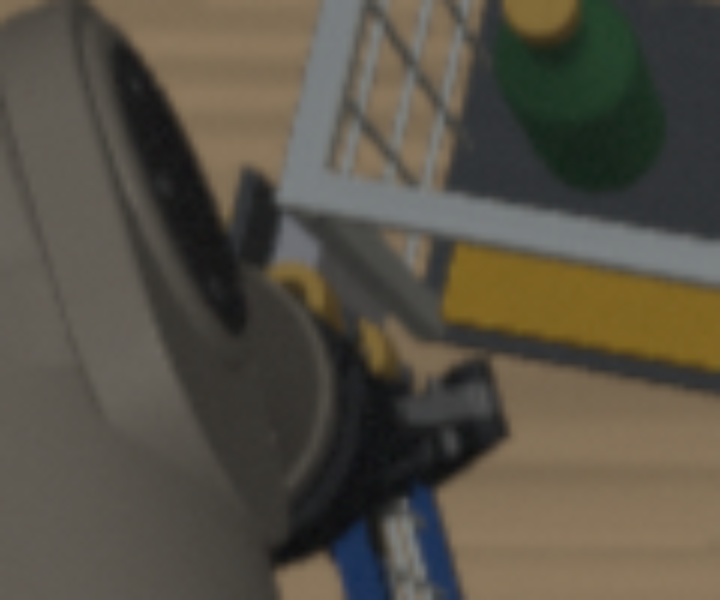

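View pics/s5.png

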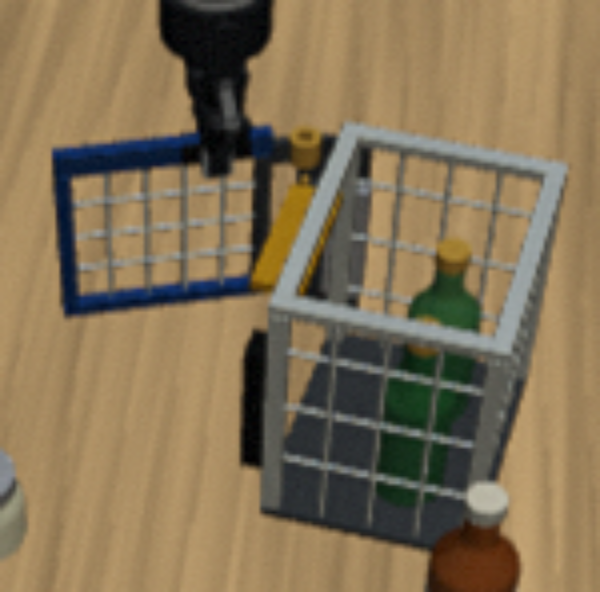

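Through the bore, the pin top shows at crop (397,274) inside the rim centred at (391,296). Computing the offset.

```bash
python3 - <<'E'
from h import *
c=dict(np.load("w5.npz"))
f=lambda x,y:(200+x/4.6,40+y/3.7)
b=.214-.1522
p=onz(c,f(397,274),.184);a=onz(c,f(391,294),b+.165);a2=onz(c,f(391,296),b+.165)
print("pin",p,"sock",a,a2, "delta",p-a,p-a2)
M=Ro.from_rotvec(r.state()["ee_rot"]).as_matrix();print("tool delta",M.T@(p-(a+a2)/2*np.array([1,1,0])-np.array([0,0,.184])), yawx()[0])
E
```

```text
pin [0.5807361  0.14559454 0.184     ] sock [0.57963301 0.14597399 0.2268    ] [0.57947363 0.14592412 0.2268    ] delta [ 0.00110308 -0.00037945 -0.0428    ] [ 0.00126246 -0.00032959 -0.0428    ]
tool delta [ 6.90513186e-04 -2.52861179e-07  1.02363436e-03] -72.68297831558556
```

Request:
jog_arm:
  deltas:
    - [0,0.0007,0.003,0.001,0,0,0]
    - [0,0.0007,0.007,0.001,0,0,0]
    - [0,0.0007,0.011,0.001,0,0,0]
    - [0,0.0007,0.014,0.001,0,0,0]
    - [0,0.0007,0.014,0.001,0,0,0]

```text
time: 8.0
tool_pos: [0.5186, 0.1253, 0.1992]
ee_rot: [-1.338, 0.985, -0.983]
force: [0.3, 0.1, -4.2]
grip_width: 0.177
```

```bash
python3 - <<'E'
from h import *
s=r.state();print(yawx()[0],goal([.5188,.1257,.200],-72.8),s["force"],s["torque"],s["tool_pos"])
c=get_calibration("wrist");im=snapshot("wrist");np.savez("w6.npz",**c);cv2.imwrite("pics/w6.png",cv2.resize(im[60:180,225:345,::-1],None,fx=5,fy=5,interpolation=2))
E
```

```text
-72.70422853161963 (array([-0.0003, -0.0008,  0.0003]), array([ 0.0017,  0.0017, -0.0001])) [ 0.31418444  0.06107827 -4.1712624 ] [0.01266855 0.04940492 0.0395919 ] [0.5186438  0.12533084 0.19915293]
```

View pics/w6.png

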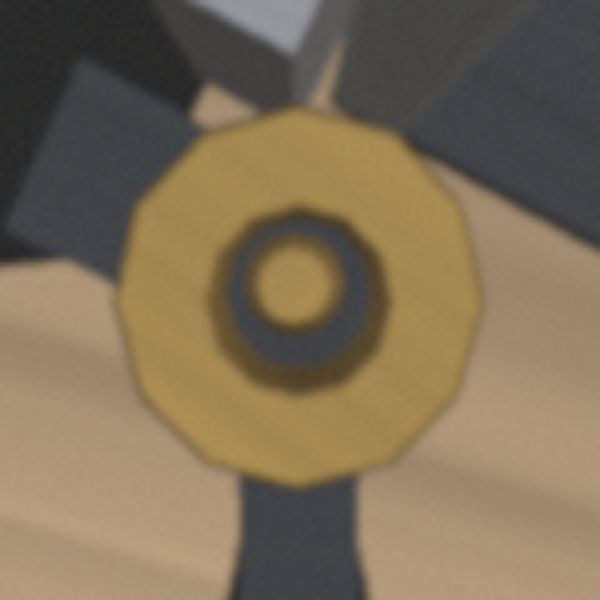

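```bash
python3 - <<'E'
from h import *
c=dict(np.load("w6.npz"))
f=lambda x,y:(225+(x-2)/5,60+(y-2)/5)
b=.1992-.1522
p=onz(c,f(295,283),.184);M=Ro.from_rotvec(r.state()["ee_rot"]).as_matrix()
for q,h in [((299,299),.165),((299,297),.165),((308,288),.14)]:
    a=onz(c,f(*q),b+h); print((M.T@(p-a))[[0,2]])
E
```

```text
[-0.0002678   0.00034989]
[-0.00026773  0.0002266 ]
[-0.00099481  0.00030133]
```

Centred within about 0.4 mm, so I'm lowering slowly and watching the force.

Request:
jog_arm:
  deltas:
    - [0,-0.0003,0.002,0.0003,0,0,0]
    - [0,-0.0003,0.004,0.0003,0,0,0]
    - [0,-0.0003,0.006,0.0003,0,0,0]
    - [0,-0.0003,0.008,0.0003,0,0,0]
    - [0,-0.0003,0.01,0.0003,0,0,0]

```text
time: 8.55
tool_pos: [0.5194, 0.1259, 0.1898]
ee_rot: [-1.337, 0.984, -0.984]
force: [-0.1, 0.4, -4.6]
grip_width: 0.171
```

```bash
python3 - <<'E'
from h import *
s=r.state();print(yawx()[0],s["force"],s["torque"],s["tool_pos"])
c=get_calibration("wrist");im=snapshot("wrist");np.savez("w7.npz",**c);cv2.imwrite("pics/w7.png",cv2.resize(im[60:180,225:345,::-1],None,fx=4,fy=4,interpolation=2))
E
```

```text
-72.70744606862758 [-0.13465703  0.44386644 -4.57187682] [-0.00862153  0.09093587 -0.02947372] [0.5193641  0.1259084  0.18980399]
```

View pics/w7.png

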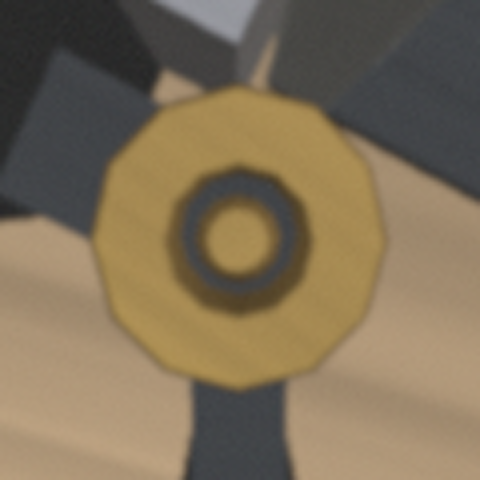

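The pin at (238,240) is centred in the bore at (239,239) with no side force. Continuing down.

Request:
jog_arm:
  deltas:
    - [0,0,0.002,0,0,0,0]
    - [0,0,0.004,0,0,0,0]
    - [0,0,0.006,0,0,0,0]
    - [0,0,0.008,0,0,0,0]
    - [0,0,0.01,0,0,0,0]

```text
time: 9.1
tool_pos: [0.5194, 0.1259, 0.1798]
ee_rot: [-1.337, 0.984, -0.984]
force: [0.0, -0.8, -3.4]
grip_width: 0.171
```

Request:
jog_arm:
  deltas:
    - [0,0,0.001,0,0,0,0]
    - [0,0,0.002,0,0,0,0]
    - [0,0,0.003,0,0,0,0]
    - [0,0,0.004,0,0,0,0]
    - [0,0,0.005,0,0,0,0]

```text
time: 9.6
tool_pos: [0.5194, 0.126, 0.175]
ee_rot: [-1.337, 0.984, -0.984]
force: [-0.8, -0.9, -3.9]
grip_width: 0.175
```

```bash
python3 - <<'E'
from h import *
s=r.state();print(yawx()[0],s["force"],s["torque"],s["tool_pos"])
E
```

```text
-72.70443518325665 [-0.80987388 -0.91702639 -3.87841714] [-0.00717051  0.02094735 -0.01313815] [0.51941284 0.1259638  0.17496685]
```

Request:
jog_arm:
  deltas:
    - [0,0,0.0006,0,0,0,0]
    - [0,0,0.0012,0,0,0,0]
    - [0,0,0.0018,0,0,0,0]
    - [0,0,0.0024,0,0,0,0]

```text
time: 10.0
tool_pos: [0.5194, 0.1259, 0.1725]
ee_rot: [-1.337, 0.984, -0.984]
force: [-0.4, -1.2, -3.6]
grip_width: 0.174
```

Request:
jog_arm:
  deltas:
    - [0,0,0.0005,0,0,0,0]
    - [0,0,0.001,0,0,0,0]
    - [0,0,0.001,0,0,0,0]

```text
time: 10.3
tool_pos: [0.5194, 0.126, 0.172]
ee_rot: [-1.337, 0.984, -0.984]
force: [-1.2, -0.7, 0.6]
grip_width: 0.172
```

The weight went off the wrist at z≈0.172 (expected 0.1722), so the gate is seated. A quick look before opening.

```bash
python3 - <<'E'
from h import *
s=r.state();print(yawx()[0],s["force"],s["torque"],s["tool_pos"])
im=snapshot("wrist");cv2.imwrite("pics/w8.png",cv2.resize(im[:,120:460,::-1],None,fx=1.4,fy=1.4,interpolation=2))
im=snapshot("scene");cv2.imwrite("pics/s8.png",cv2.resize(im[100:260,220:370,::-1],None,fx=4,fy=3.7))
E
```

```text
-72.70643087553627 [-1.1666357  -0.72569275  0.55659943] [-0.04051793  0.16178066 -0.00686815] [0.51944396 0.12595397 0.17203893]
```

View pics/w8.png

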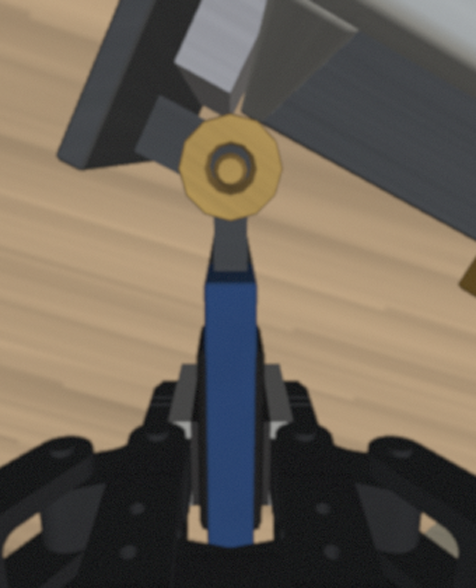

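View pics/s8.png

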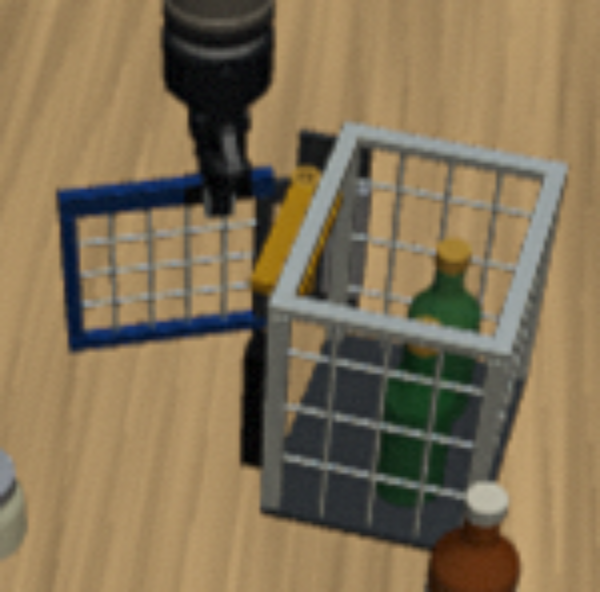

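Request:
jog_arm:
  deltas:
    - [0.25,0,0,0,0,0,0]
    - [0.4,0,0,0,0,0,0]
    - [0.6,0,0,0,0,0,0]
    - [0.6,0,0,0,0,0,0]
    - [0.6,0,0,0,0,0,0]

```text
time: 10.9
tool_pos: [0.5195, 0.126, 0.1717]
ee_rot: [-1.337, 0.984, -0.984]
force: [-0.0, 1.0, -0.2]
grip_width: 0.602
```

```bash
python3 - <<'E'
from h import *
s=r.state();print(yawx()[0],s["force"],s["torque"],s["tool_pos"])
c=get_calibration("wrist");np.savez("w9.npz",**c)
im=snapshot("wrist");cv2.imwrite("pics/w9.png",im[:,:,::-1])
E
```

```text
-72.70402423318711 [-0.01406841  0.96668565 -0.16456452] [ 0.02835235  0.04309137 -0.07464113] [0.51949871 0.12598839 0.17165957]
```

View pics/w9.png

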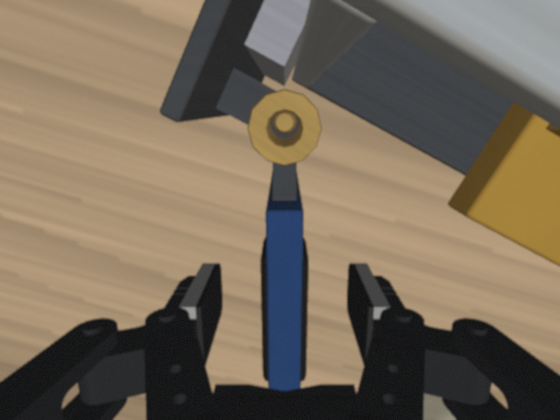

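Released, and the wrist force is about zero. Raising clear, then checking that the sockets are home.

Request:
jog_arm:
  deltas:
    - [0.6,0,-0.015,0,0,0,0]
    - [0.6,0,-0.04,0,0,0,0]
    - [0.6,0,-0.07,0,0,0,0]
    - [0.6,0,-0.1,0,0,0,0]
    - [0.6,0,-0.1,0,0,0,0]

```text
time: 11.45
tool_pos: [0.5219, 0.1271, 0.2764]
ee_rot: [-1.329, 0.978, -0.988]
force: [0.2, 0.8, 0.5]
grip_width: 0.6
```

```bash
python3 - <<'E'
from h import *
s=r.state();print(yawx()[0],s["force"],s["tool_pos"])
c=get_calibration("wrist");np.savez("w10.npz",**c)
im=snapshot("wrist");cv2.imwrite("pics/w10.png",im[:,:,::-1]);cv2.imwrite("pics/w10c.png",cv2.resize(im[70:180,225:345,::-1],None,fx=5,fy=5,interpolation=2))
im=snapshot("scene");cv2.imwrite("pics/s10.png",cv2.resize(im[100:260,220:370,::-1],None,fx=4,fy=3.7))
E
```

```text
-72.70252483423185 [0.17768806 0.79663401 0.48334384] [0.52194291 0.12707148 0.27640644]
```

View pics/w10.png

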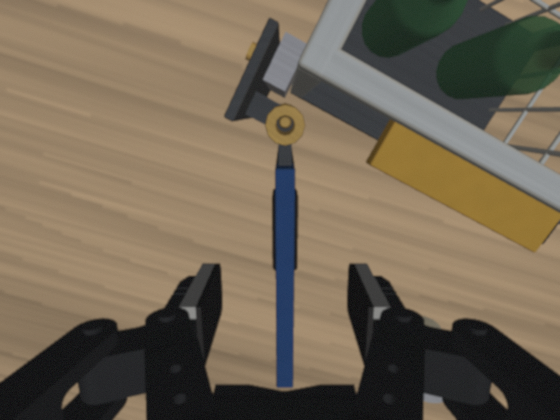

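View pics/w10c.png

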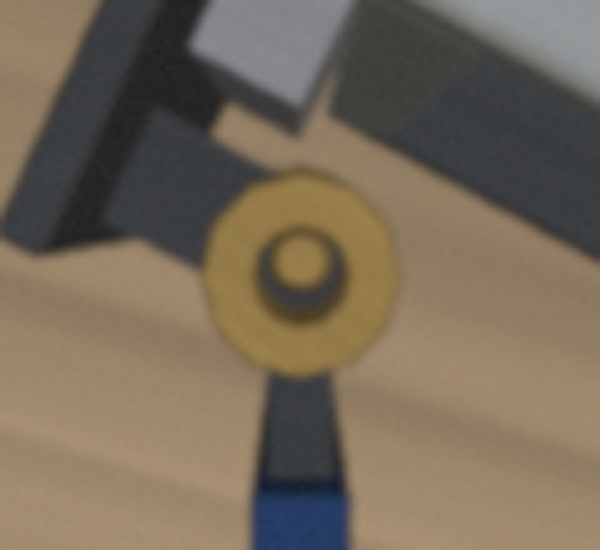

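View pics/s10.png

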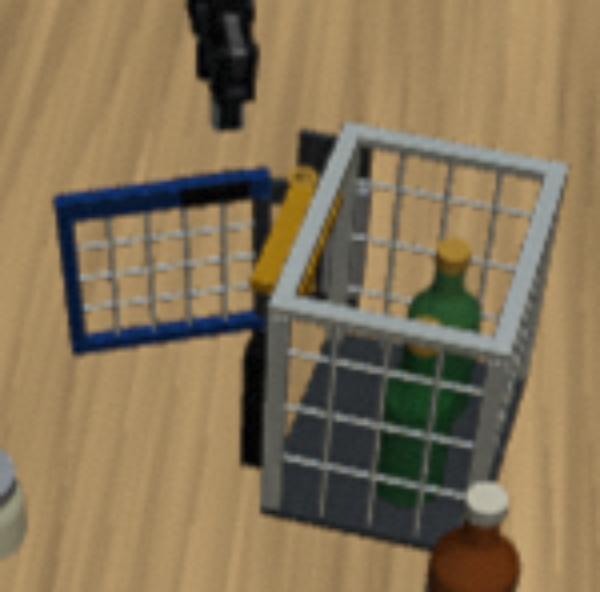

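```bash
python3 - <<'E'
from h import *
a=dict(np.load("w9.npz"));b=dict(np.load("w10.npz"))
ims=[cv2.imread("pics/w9.png"),cv2.imread("pics/w10.png")];uv=[]
for im in ims:
    h=cv2.cvtColor(im,cv2.COLOR_BGR2HSV);m=cv2.inRange(h,(18,100,90),(28,255,255));m[:,:240]=0;m[:,330:]=0;m[:80]=0;m[180:]=0
    cs,_=cv2.findContours(m,0,2);k=max(cs,key=cv2.contourArea);x,y,w,hh=cv2.boundingRect(k);e=cv2.fitEllipse(k);print(x,y,w,hh,e);uv.append(e[0])
print("sock top (z expect .185)",tri([(a,uv[0]),(b,uv[1])]), onz(a,uv[0],.185),onz(b,uv[1],.185))
for z in (.185,.189,.193): print(z,[ (c["R"]@onz(c,u,z)+c["t"])[2] for c,u in zip((a,b),uv)])
f=lambda x,y:(225+(x-2)/5,70+(y-2)/5)
print("pin",onz(b,f(302,261),.184))
E
```

```text
248 89 74 76 ((284.19525146484375, 126.8272705078125), (71.97826385498047, 73.58403778076172), 2.206014633178711)
265 103 40 42 ((284.7294006347656, 124.21353149414062), (38.33552169799805, 40.46644973754883), 3.1347849369049072)
sock top (z expect .185) [0.57923907 0.14535518 0.18376415] [0.57928169 0.14544861 0.185     ] [0.57929002 0.14529618 0.185     ]
0.185 [np.float64(0.11919962638673515), np.float64(0.22150398708586133)]
0.189 [np.float64(0.11529937434072135), np.float64(0.2176123581896775)]
0.193 [np.float64(0.11139912229470755), np.float64(0.21372072929349367)]
pin [0.58063867 0.14554602 0.184     ]
```

Triangulated socket top z = 0.184 against 0.185 expected when home. The pin at (302,261) in the crop lies inside the bore and the gate is open, so milestone 1 is met. Now moving behind the gate, on its outer +y side, with the fingers shut.

Request:
jog_arm:
  deltas:
    - [0.4,-0.012,0,-0.022,0,0,0]
    - [0.2,-0.025,0,-0.048,0,0,0]
    - [0,-0.04,0,-0.078,0,0,0]
    - [0,-0.05,0,-0.0985,0,0,0]
    - [0,-0.05,0,-0.0985,0,0,0]

```text
time: 12.05
tool_pos: [0.4067, 0.1451, 0.2703]
ee_rot: [-1.342, 0.984, -0.98]
force: [-0.1, -0.1, -0.1]
grip_width: 0.0
```

Request:
jog_arm:
  deltas:
    - [0,0,0,0,0,0,0]
    - [0,0,0,0,0,0,0]

```text
time: 12.25
tool_pos: [0.411, 0.1438, 0.2709]
ee_rot: [-1.337, 0.985, -0.985]
force: [0.9, -0.6, 0.2]
grip_width: -0.0
```

```bash
python3 - <<'E'
from h import *
s=r.state();print(yawx()[0],goal([.413,.146,.185],-72.7),s["force"],s["tool_pos"],s["grip_width"])
im=snapshot("wrist");cv2.imwrite("pics/w11.png",im[:,:,::-1])
E
```

```text
-72.76831324718938 (array([-0.0016,  0.0859,  0.0027]), array([ 0.0009, -0.0012,  0.0001])) [ 0.90146781 -0.59726116  0.21384425] [0.41098691 0.14375098 0.27088284] -8.501059690807051e-05
```

View pics/w11.png

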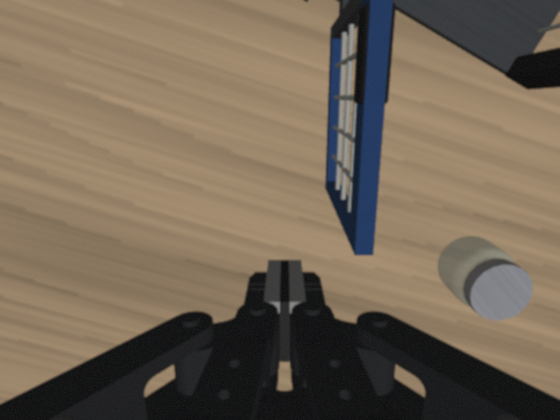

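The gate's free end is at (362,253) and the shut fingers are to its left at column 285. Descending beside it.

Request:
jog_arm:
  deltas:
    - [0,0,0.02,0.003,0,0,0]
    - [0,0,0.045,0.003,0,0,0]
    - [0,0,0.07,0.003,0,0,0]
    - [0,0,0.086,0.003,0,0,0]
    - [0,0,0.086,0.003,0,0,0]

```text
time: 12.8
tool_pos: [0.412, 0.1442, 0.1829]
ee_rot: [-1.342, 0.989, -0.982]
force: [-0.3, -0.2, -0.1]
grip_width: -0.005
```

Request:
jog_arm:
  deltas:
    - [0,0,0,0,0,0,0]
    - [0,0,0,0,0,0,0]

```text
time: 13.0
tool_pos: [0.4144, 0.1456, 0.1866]
ee_rot: [-1.335, 0.983, -0.985]
force: [0.5, 0.4, 0.0]
grip_width: 0.006
```

```bash
python3 - <<'E'
from h import *
s=r.state();print(yawx()[0],s["force"],s["tool_pos"])
H=np.array([.5806,.1455])
R0=Ro.from_rotvec(s["ee_rot"]);p0=s["tool_pos"]
for psi in (-72.7,-67,-61,-55,-49,-43,-37,-31,-25,-19,-13,-9.7):
    a=np.radians(psi);x=np.array([np.cos(a),np.sin(a)]);y=np.array([-x[1],x[0]])
    T=H-.160*y-.0205*x; print(psi,T.round(4),*goal([T[0],T[1],.185],psi,R0,p0))
E
```

```text
-72.72502629727903 [0.46478136 0.37825353 0.00320078] [0.41444786 0.14559763 0.186586  ]
-72.7 [0.4217 0.1175] [ 0.029   0.0016 -0.0014] [-0.0021 -0.0004 -0.0002]
-67 [0.4253 0.1019] [ 0.045   0.0016 -0.0026] [-0.0021 -0.0999 -0.0001]
-61 [0.4307 0.0859] [ 0.0619  0.0016 -0.0022] [-0.0021 -0.2046  0.    ]
-55 [0.4378 0.0705] [ 0.0786  0.0016 -0.    ] [-2.100e-03 -3.094e-01  1.000e-04]
-49 [0.4464 0.056 ] [0.095  0.0016 0.0039] [-2.100e-03 -4.141e-01  2.000e-04]
-43 [0.4565 0.0425] [0.111  0.0016 0.0095] [-2.100e-03 -5.188e-01  3.000e-04]
-37 [0.4679 0.0301] [0.1262 0.0016 0.0168] [-2.100e-03 -6.235e-01  5.000e-04]
-31 [0.4806 0.0189] [0.1406 0.0016 0.0256] [-2.100e-03 -7.282e-01  6.000e-04]
-25 [0.4944 0.0092] [0.154  0.0016 0.0358] [-2.10e-03 -8.33e-01  7.00e-04]
-19 [0.5091 0.0009] [0.1663 0.0017 0.0474] [-2.100e-03 -9.377e-01  8.000e-04]
-13 [ 0.5246 -0.0058] [0.1773 0.0017 0.0603] [-2.0000e-03 -1.0424e+00  9.0000e-04]
-9.7 [ 0.5334 -0.0088] [0.1827 0.0017 0.0678] [-2.0e-03 -1.1e+00  1.0e-03]
```

Request:
jog_arm:
  deltas:
    - [0,0.006,0,0,0,0,0]
    - [0,0.013,0,0,0,0,0]
    - [0,0.02,0,-0.001,0,0,0]
    - [0,0.025,0,-0.001,0,0,0]
    - [0,0.029,0,-0.001,0,0,0]

```text
time: 13.5
tool_pos: [0.4212, 0.1165, 0.1857]
ee_rot: [-1.337, 0.985, -0.985]
force: [-0.1, -0.2, -0.1]
grip_width: 0.003
```

Request:
jog_arm:
  deltas:
    - [0,0.004,0,0,0,-0.02,0]
    - [0,0.008,0,0,0,-0.05,0]
    - [0,0.012,0,-0.001,0,-0.075,0]
    - [0,0.016,0,-0.001,0,-0.1,0]
    - [0,0.021,0,-0.001,0,-0.13,0]

```text
time: 14.0
tool_pos: [0.4262, 0.0969, 0.1856]
ee_rot: [-1.384, 0.884, -0.883]
force: [-0.1, 0.5, 1.0]
grip_width: 0.003
```

```bash
cat > path.py <<'E'
from h import *
s=r.state();print(yawx()[0],s["force"],s["tool_pos"])
H=np.array([.5806,.1455])
R0=Ro.from_rotvec(s["ee_rot"]);p0=s["tool_pos"]
for psi in (-61,-55,-49,-43,-37,-31,-25,-19,-13,-9.7):
    a=np.radians(psi);x=np.array([np.cos(a),np.sin(a)]);y=np.array([-x[1],x[0]])
    T=H-.160*y-.0205*x; print(psi,T.round(4),*goal([T[0],T[1],.186],psi,R0,p0))
im=snapshot("wrist");cv2.imwrite("pics/wp%d.png"%int(s["time"]*100),im[:,:,::-1])
E
python3 path.py; ls pics
```

```text
-65.11411566563888 [-0.14559523  0.54588015  0.98442458] [0.42622897 0.09690263 0.18556271]
-61 [0.4307 0.0859] [ 0.0119 -0.0004 -0.0006] [ 0.0001 -0.0718 -0.0002]
-55 [0.4378 0.0705] [ 0.0288 -0.0004 -0.0006] [ 1.000e-04 -1.765e-01 -2.000e-04]
-49 [0.4464 0.056 ] [ 0.0456 -0.0004  0.0011] [ 1.000e-04 -2.812e-01 -2.000e-04]
-43 [0.4565 0.0425] [ 0.0621 -0.0004  0.0045] [ 1.00e-04 -3.86e-01 -2.00e-04]
-37 [0.4679 0.0301] [ 0.0782 -0.0005  0.0097] [ 0.000e+00 -4.907e-01 -2.000e-04]
-31 [0.4806 0.0189] [ 0.0936 -0.0005  0.0165] [ 0.000e+00 -5.954e-01 -2.000e-04]
-25 [0.4944 0.0092] [ 0.1083 -0.0005  0.0249] [ 0.000e+00 -7.001e-01 -2.000e-04]
-19 [0.5091 0.0009] [ 0.122  -0.0005  0.0348] [ 0.000e+00 -8.048e-01 -2.000e-04]
-13 [ 0.5246 -0.0058] [ 0.1346 -0.0005  0.0461] [-0.000e+00 -9.096e-01 -2.000e-04]
-9.7 [ 0.5334 -0.0088] [ 0.141  -0.0005  0.0528] [-0.000e+00 -9.672e-01 -2.000e-04]
c_cage_top.png
c_gate_top.png
c_scene.png
s10.png
s3.png
s5.png
s8.png
scene0.png
t4.png
t5.png
top0.png
w1.png
w10.png
w10c.png
w11.png
w2.png
w3.png
w4.png
w4c.png
w4d.png
w5.png
w6.png
w7.png
w8.png
w9.png
wp1400.png
wrist0.png
```

View pics/wp1400.png

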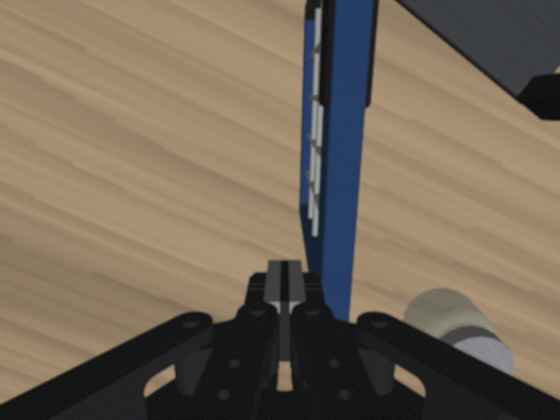

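The fingers, at column 285, lie against the outer face near the free end and the gate is following. Pushing on.

Request:
jog_arm:
  deltas:
    - [0,0.006,0,0,0,-0.035,0]
    - [0,0.012,0,-0.0006,0,-0.072,0]
    - [0,0.018,0,-0.0006,0,-0.11,0]
    - [0,0.024,0,-0.0006,0,-0.145,0]
    - [0,0.029,0,-0.0006,0,-0.176,0]

```text
time: 14.55
tool_pos: [0.438, 0.0702, 0.1856]
ee_rot: [-1.438, 0.75, -0.75]
force: [0.7, 0.4, -0.9]
grip_width: -0.003
```

Request:
jog_arm:
  deltas:
    - [0,0.006,0,0,0,-0.035,0]
    - [0,0.012,0,-0.0006,0,-0.072,0]
    - [0,0.018,0,-0.0006,0,-0.11,0]
    - [0,0.024,0,-0.0006,0,-0.145,0]
    - [0,0.029,0,-0.0006,0,-0.176,0]

```text
time: 15.05
tool_pos: [0.4541, 0.0461, 0.1855]
ee_rot: [-1.482, 0.614, -0.614]
force: [-0.2, 0.4, -0.8]
grip_width: 0.002
```

```bash
python3 path.py
```

```text
-45.00096897410041 [-0.22456426  0.43908501 -0.83853039] [0.45410174 0.04608449 0.18554315]
-61 [0.4307 0.0859] [-0.0447 -0.0005  0.0116] [-0.000e+00  2.792e-01 -1.000e-04]
-55 [0.4378 0.0705] [-0.0288 -0.0005  0.0057] [-0.000e+00  1.745e-01 -1.000e-04]
-49 [0.4464 0.056 ] [-0.0125 -0.0005  0.0016] [-0.      0.0698 -0.0001]
-43 [0.4565 0.0425] [ 0.0042 -0.0005 -0.0009] [-0.0001 -0.0349 -0.0001]
-37 [0.4679 0.0301] [ 0.0211 -0.0005 -0.0016] [-1.000e-04 -1.396e-01 -1.000e-04]
-31 [0.4806 0.0189] [ 0.038  -0.0005 -0.0005] [-1.000e-04 -2.444e-01 -1.000e-04]
-25 [0.4944 0.0092] [ 0.0546 -0.0005  0.0024] [-1.000e-04 -3.491e-01 -1.000e-04]
-19 [0.5091 0.0009] [ 0.0709 -0.0005  0.007 ] [-1.000e-04 -4.538e-01 -1.000e-04]
-13 [ 0.5246 -0.0058] [ 0.0866 -0.0005  0.0132] [-1.000e-04 -5.585e-01 -1.000e-04]
-9.7 [ 0.5334 -0.0088] [ 0.0949 -0.0005  0.0173] [-1.000e-04 -6.161e-01 -1.000e-04]
```

Tracking well. Continuing.

Request:
jog_arm:
  deltas:
    - [0,0.006,0,-0.001,0,-0.045,0]
    - [0,0.012,0,-0.0012,0,-0.085,0]
    - [0,0.018,0,-0.0015,0,-0.12,0]
    - [0,0.024,0,-0.0015,0,-0.158,0]
    - [0,0.03,0,-0.001,0,-0.195,0]

```text
time: 15.6
tool_pos: [0.4744, 0.0243, 0.1855]
ee_rot: [-1.521, 0.463, -0.462]
force: [-0.3, 0.2, -0.5]
grip_width: 0.002
```

Request:
jog_arm:
  deltas:
    - [0,0.005,0,0,0,-0.03,0]
    - [0,0.01,0,0,0,-0.06,0]
    - [0,0.015,0,-0.0006,0,-0.09,0]
    - [0,0.02,0,-0.0006,0,-0.12,0]
    - [0,0.025,0,-0.0006,0,-0.15,0]

```text
time: 16.1
tool_pos: [0.4948, 0.01, 0.1855]
ee_rot: [-1.543, 0.346, -0.345]
force: [0.5, -0.5, 0.6]
grip_width: -0.003
```

```bash
python3 path.py; python3 -c "
from h import *
im=snapshot('scene');cv2.imwrite('pics/s12.png',cv2.resize(im[100:260,220:370,::-1],None,fx=4,fy=3.7))"; ls -t pics|head -2
```

```text
-25.261136699790356 [ 0.49740345 -0.52572897  0.60993681] [0.49478753 0.00997248 0.18548741]
-61 [0.4307 0.0859] [-0.0903 -0.0005  0.0413] [ 2.000e-04  6.238e-01 -5.000e-04]
-55 [0.4378 0.0705] [-0.0774 -0.0005  0.0304] [ 1.00e-04  5.19e-01 -5.00e-04]
-49 [0.4464 0.056 ] [-0.0634 -0.0005  0.021 ] [ 1.000e-04  4.143e-01 -5.000e-04]
-43 [0.4565 0.0425] [-0.0485 -0.0005  0.013 ] [ 1.000e-04  3.096e-01 -5.000e-04]
-37 [0.4679 0.0301] [-0.0329 -0.0005  0.0067] [ 1.000e-04  2.049e-01 -5.000e-04]
-31 [0.4806 0.0189] [-0.0166 -0.0005  0.002 ] [ 0.      0.1002 -0.0005]
-25 [0.4944 0.0092] [-0.     -0.0005 -0.0009] [ 0.     -0.0046 -0.0005]
-19 [0.5091 0.0009] [ 0.0168 -0.0005 -0.0021] [-0.     -0.1093 -0.0005]
-13 [ 0.5246 -0.0058] [ 0.0337 -0.0005 -0.0015] [-0.     -0.214  -0.0005]
-9.7 [ 0.5334 -0.0088] [ 0.0429 -0.0005 -0.0004] [-1.000e-04 -2.716e-01 -5.000e-04]
s12.png
wp1610.png
```

View pics/s12.png

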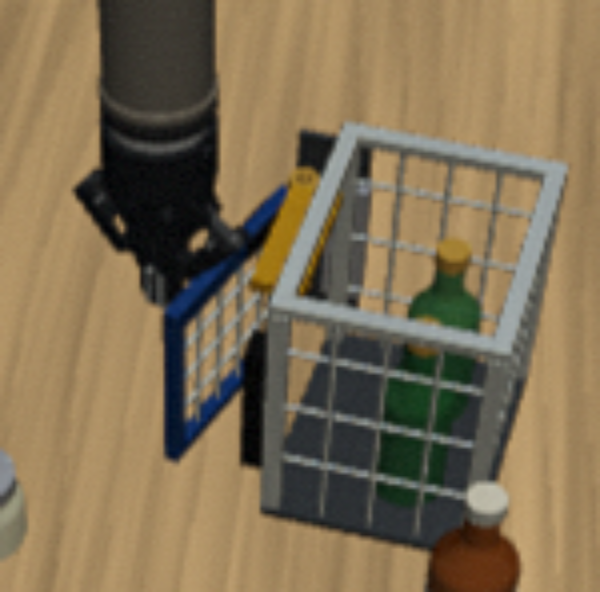

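The gate is nearly shut. In the closing pose the finger linkages would face the keeper, so I'm backing off, turning the wrist about 75° so the narrow pad side faces the cage, and then finishing the push.

Request:
jog_arm:
  deltas:
    - [0,-0.015,0,-0.004,0,0,0]
    - [0,-0.035,0,-0.01,0,0,0]
    - [0,-0.05,0,-0.015,0,0.1,0]
    - [0,-0.05,0,-0.015,0,0.22,0]
    - [0,-0.05,0,-0.015,0,0.35,0]

```text
time: 16.7
tool_pos: [0.4424, 0.0181, 0.1857]
ee_rot: [-1.48, 0.623, -0.623]
force: [0.6, -0.1, -0.2]
grip_width: -0.002
```

Request:
jog_arm:
  deltas:
    - [0,0,0,0,0,0.14,0]
    - [0,0,0,0,0,0.28,0]
    - [0,0,0,0,0,0.42,0]
    - [0,0,0,0,0,0.56,0]
    - [0,0,0,0,0,0.7,0]

```text
time: 17.2
tool_pos: [0.4429, 0.0181, 0.1856]
ee_rot: [-1.243, 1.156, -1.155]
force: [-1.2, 0.0, -0.6]
grip_width: 0.001
```

Request:
jog_arm:
  deltas:
    - [0,0,0,0,0,0.13,0]
    - [0,0,0,0,0,0.25,0]
    - [0,0,0,0,0,0.25,0]
    - [0,0,0,0,0,0.25,0]

```text
time: 17.6
tool_pos: [0.443, 0.018, 0.1856]
ee_rot: [-1.125, 1.332, -1.332]
force: [0.4, -0.5, -0.3]
grip_width: 0.001
```

```bash
cat > path2.py <<'E'
from h import *
s=r.state();print(yawx()[0],s["force"],s["tool_pos"],s["time"])
H=np.array([.5806,.1455])
R0=Ro.from_rotvec(s["ee_rot"]);p0=s["tool_pos"]
for psi in (-25,-19,-15,-12,-9.7,-7):
    a=np.radians(psi);x=np.array([np.cos(a),np.sin(a)]);y=np.array([-x[1],x[0]])
    T=H-.172*y-.017*x; print(psi,T.round(4),*goal([T[0],T[1],.186],-100,R0,p0))
im=snapshot("wrist");cv2.imwrite("pics/wq.png",im[:,:,::-1])
im=snapshot('scene');cv2.imwrite('pics/sq.png',cv2.resize(im[80:280,200:370,::-1],None,fx=3.5,fy=3))
E
python3 path2.py
```

```text
-99.66188445834315 [ 0.38321221 -0.50313691 -0.28102284] [0.4430167  0.01796746 0.18559151] 17.6
-25 [ 0.4925 -0.0032] [ 0.0126 -0.0004  0.0523] [ 0.0001  0.0059 -0.0001]
-19 [ 0.5085 -0.0116] [ 0.0181 -0.0004  0.0695] [ 0.0001  0.0059 -0.0001]
-15 [ 0.5197 -0.0162] [ 0.0209 -0.0004  0.0813] [ 0.0001  0.0059 -0.0001]
-12 [ 0.5282 -0.0192] [ 0.0223 -0.0004  0.0902] [ 0.0001  0.0059 -0.0001]
-9.7 [ 0.5349 -0.0212] [ 0.0232 -0.0004  0.0971] [ 0.0001  0.0059 -0.0001]
-7 [ 0.5428 -0.0231] [ 0.0238 -0.0004  0.1052] [ 0.0001  0.0059 -0.0001]
```

View pics/wq.png

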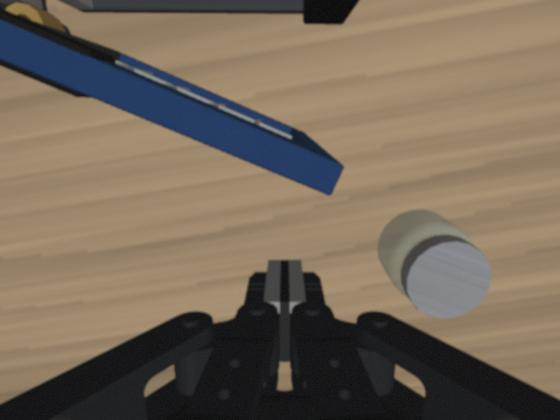

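View pics/sq.png

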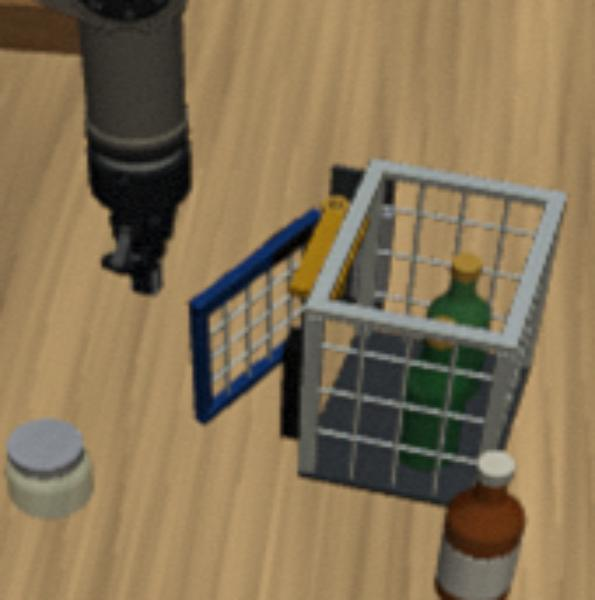

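The gate stands at about -25° with its free end at (337,180); the fingers are in front of it and clear. Finishing the push slowly.

Request:
jog_arm:
  deltas:
    - [0,0.005,0,0.012,0,0,0]
    - [0,0.01,0,0.026,0,0,0]
    - [0,0.013,0,0.038,0,0,0]
    - [0,0.013,0,0.046,0,0,0]
    - [0,0.014,0,0.053,0,0,0]

```text
time: 18.2
tool_pos: [0.4938, -0.0053, 0.1854]
ee_rot: [-1.123, 1.335, -1.334]
force: [0.5, 0.8, -0.1]
grip_width: 0.002
```

Request:
jog_arm:
  deltas:
    - [0,0.002,0,0.006,0,0,0]
    - [0,0.003,0,0.012,0,0,0]
    - [0,0.005,0,0.017,0,0,0]
    - [0,0.006,0,0.022,0,0,0]
    - [0,0.007,0,0.027,0,0,0]

```text
time: 18.7
tool_pos: [0.5187, -0.0168, 0.1856]
ee_rot: [-1.124, 1.334, -1.334]
force: [-0.1, -1.1, 0.4]
grip_width: -0.0
```

```bash
python3 path2.py
```

```text
-99.79938052199445 [-0.14606281 -1.09721634  0.36744222] [ 0.51872859 -0.01678283  0.18561321] 18.7
-25 [ 0.4925 -0.0032] [-0.0089 -0.0004 -0.0282] [0.0001 0.0035 0.0001]
-19 [ 0.5085 -0.0116] [-0.0034 -0.0004 -0.0109] [0.0001 0.0035 0.0001]
-15 [ 0.5197 -0.0162] [-0.0007 -0.0004  0.0008] [0.0001 0.0035 0.0001]
-12 [ 0.5282 -0.0192] [ 0.0008 -0.0004  0.0098] [0.0001 0.0035 0.0001]
-9.7 [ 0.5349 -0.0212] [ 0.0016 -0.0004  0.0166] [0.0001 0.0035 0.0001]
-7 [ 0.5428 -0.0231] [ 0.0022 -0.0004  0.0248] [0.0001 0.0035 0.0001]
```

View pics/wq.png

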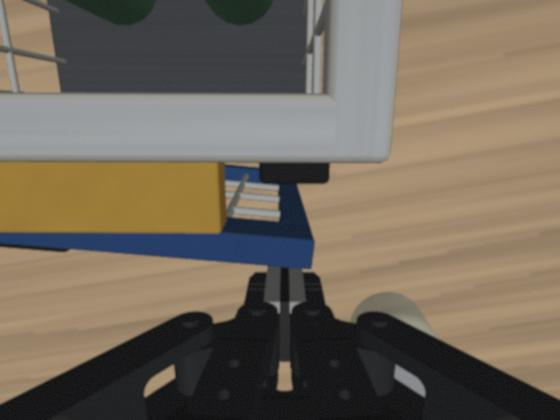

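View pics/sq.png

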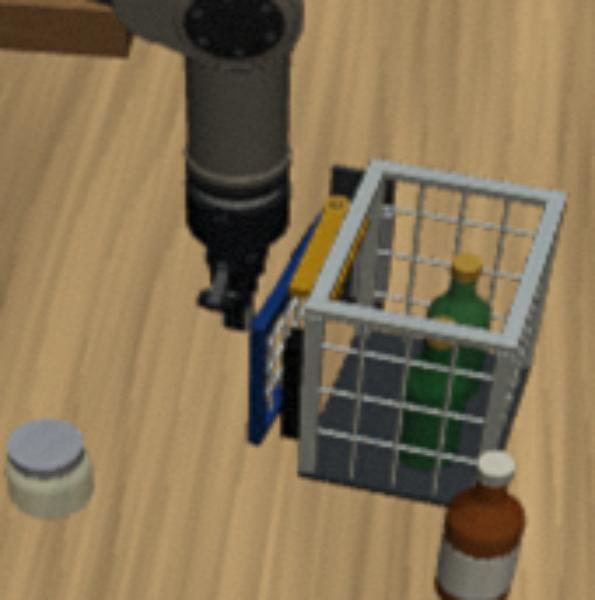

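The free end is at (300,250), about 16 mm short of the stop, and the keeper is clear. Easing the rest in.

Request:
jog_arm:
  deltas:
    - [0,0,0,0.003,0,0,0]
    - [0,0.001,0,0.006,0,0,0]
    - [0,0.001,0,0.009,0,0,0]
    - [0,0.001,0,0.012,0,0,0]
    - [0,0.001,0,0.0135,0,0,0]

```text
time: 19.3
tool_pos: [0.5319, -0.02, 0.1856]
ee_rot: [-1.123, 1.334, -1.334]
force: [0.1, 0.2, -0.2]
grip_width: 0.001
```

Request:
jog_arm:
  deltas:
    - [0,0,0,0.001,0,0,0]
    - [0,0,0,0.002,0,0,0]
    - [0,0,0,0.003,0,0,0]

```text
time: 19.6
tool_pos: [0.5346, -0.0205, 0.1856]
ee_rot: [-1.123, 1.334, -1.334]
force: [0.0, -0.1, 0.6]
grip_width: 0.001
```

```bash
python3 path2.py|head -1
```

```text
-99.80333903559348 [ 0.02926217 -0.13949466  0.59283376] [ 0.53456208 -0.02047476  0.18558287] 19.6
```

View pics/wq.png

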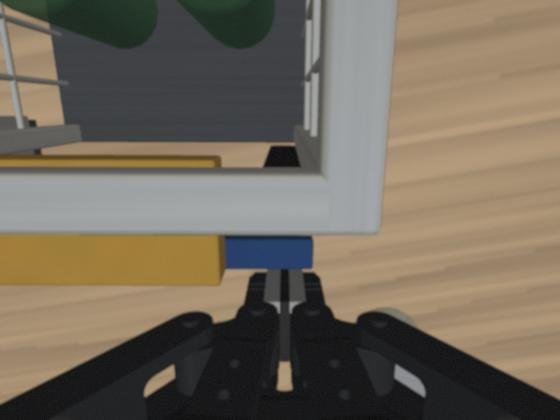

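View pics/sq.png

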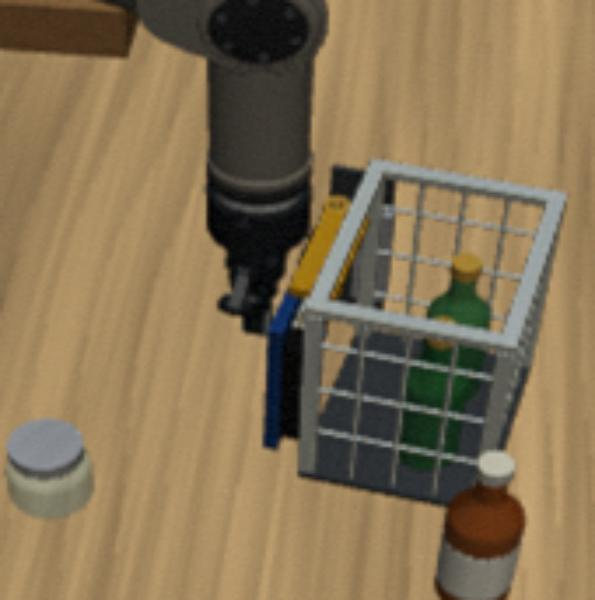

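Request:
jog_arm:
  deltas:
    - [0,0,0,0.001,0,0,0]
    - [0,0,0,0.002,0,0,0]
    - [0,0,0,0.003,0,0,0]
    - [0,0,0,0.003,0,0,0]

```text
time: 20.1
tool_pos: [0.5367, -0.0209, 0.1855]
ee_rot: [-1.125, 1.336, -1.333]
force: [-1.8, -0.3, 1.7]
grip_width: -0.0
```

Request:
jog_arm:
  deltas:
    - [0,0,0,0.001,0,0,0]
    - [0,0,0,0.002,0,0,0]
    - [0,0,0,0.002,0,0,0]

```text
time: 20.4
tool_pos: [0.5368, -0.0209, 0.1853]
ee_rot: [-1.128, 1.339, -1.331]
force: [-7.2, 0.5, 3.9]
grip_width: -0.001
```

The gate is against the rubber stop (7 N). Withdrawing.

Request:
jog_arm:
  deltas:
    - [0,0,0,-0.002,0,0,0]
    - [0,0,0,-0.005,0,0,0]
    - [0,0,0,-0.015,0,0,0]
    - [0,0,0,-0.035,0,0,0]
    - [0,0,0,-0.06,0,0,0]

```text
time: 20.9
tool_pos: [0.4805, -0.011, 0.1856]
ee_rot: [-1.121, 1.333, -1.335]
force: [-0.2, 0.2, -0.2]
grip_width: -0.0
```

Request:
jog_arm:
  deltas:
    - [0,0,-0.03,-0.03,0,0,0]
    - [0,0,-0.06,-0.06,0,0,0]
    - [0,0,-0.08,-0.08,0,0,0]
    - [0,0,-0.08,-0.08,0,0,0]
    - [0,0,-0.08,-0.08,0,0,0]

```text
time: 21.4
tool_pos: [0.402, 0.0024, 0.2659]
ee_rot: [-1.121, 1.332, -1.336]
force: [-0.2, 0.9, 0.3]
grip_width: 0.003
```

```bash
python3 - <<'E'
from h import *
s=r.state();print(s["force"],s["tool_pos"],s["time"])
c=get_calibration("wrist");np.savez("we.npz",**c)
im=snapshot("wrist");cv2.imwrite("pics/we.png",im[:,:,::-1])
im=snapshot('scene');cv2.imwrite('pics/se.png',im[:,:,::-1]);cv2.imwrite('pics/sec.png',cv2.resize(im[80:280,200:370,::-1],None,fx=3.5,fy=3))
im=snapshot('top');cv2.imwrite('pics/te.png',im[:,:,::-1]);cv2.imwrite('pics/tec.png',cv2.resize(im[80:230,145:345,::-1],None,fx=4,fy=4))
E
```

```text
[-0.15399028  0.91789013  0.31243262] [0.40197334 0.00241301 0.26593438] 21.4
```

View pics/we.png

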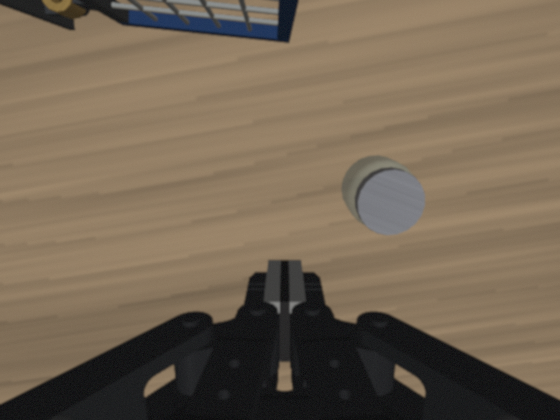

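View pics/sec.png

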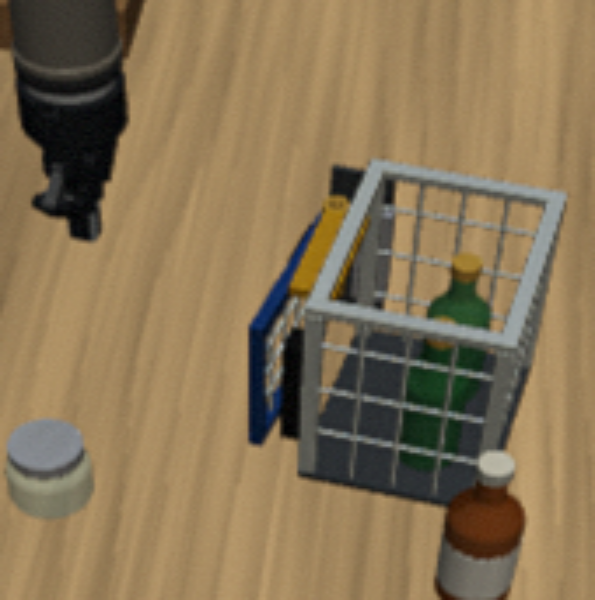

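View pics/tec.png

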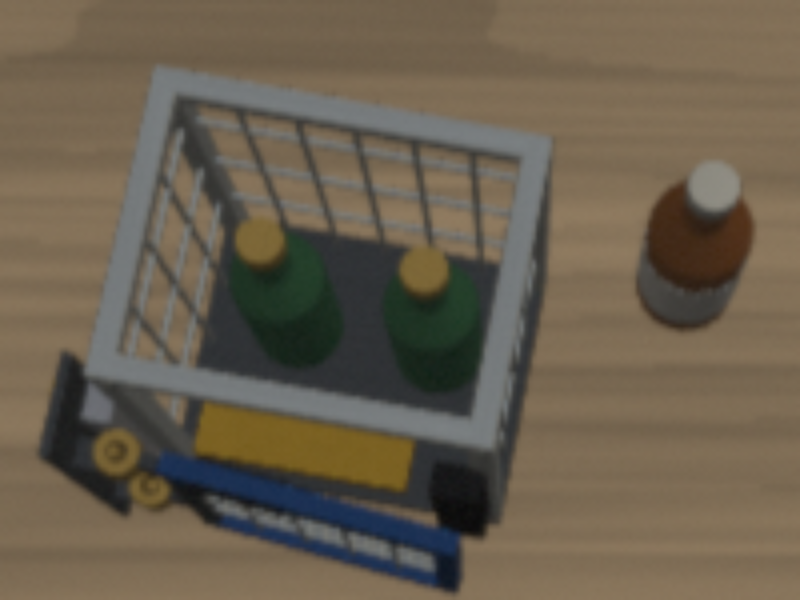

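The gate rebounded off the rubber by about 15-20 mm when I withdrew (free end at (460,560) in the top crop). It needs a gentler push and a much slower release. Returning in front of it.

Request:
jog_arm:
  deltas:
    - [0,0,0.03,0.03,0,0,0]
    - [0,0,0.06,0.06,0,0,0]
    - [0,0,0.08,0.08,0,0,0]
    - [0,0,0.08,0.08,0,0,0]
    - [0,0,0.08,0.08,0,0,0]

```text
time: 22.05
tool_pos: [0.4797, -0.011, 0.1841]
ee_rot: [-1.126, 1.338, -1.332]
force: [-0.6, 0.1, 0.5]
grip_width: -0.003
```

```bash
python3 path2.py; python3 - <<'E'
from h import *
im=snapshot('top');cv2.imwrite('pics/tf.png',cv2.resize(im[170:230,145:285,::-1],None,fx=5,fy=5))
E
```

```text
-99.81203153073028 [-0.61655614  0.14136891  0.4554003 ] [ 0.47973244 -0.011022    0.1840805 ] 22.05
-25 [ 0.4925 -0.0032] [-0.0099 -0.002   0.0112] [ 0.004   0.0033 -0.0001]
-19 [ 0.5085 -0.0116] [-0.0043 -0.002   0.0285] [ 0.004   0.0033 -0.0001]
-15 [ 0.5197 -0.0162] [-0.0017 -0.0021  0.0402] [ 0.004   0.0033 -0.0001]
-12 [ 0.5282 -0.0192] [-0.0002 -0.0021  0.0492] [ 0.004   0.0033 -0.0001]
-9.7 [ 0.5349 -0.0212] [ 0.0006 -0.0021  0.056 ] [ 0.004   0.0033 -0.0001]
-7 [ 0.5428 -0.0231] [ 0.0012 -0.0022  0.0642] [ 0.004   0.0033 -0.0001]
```

View pics/wq.png

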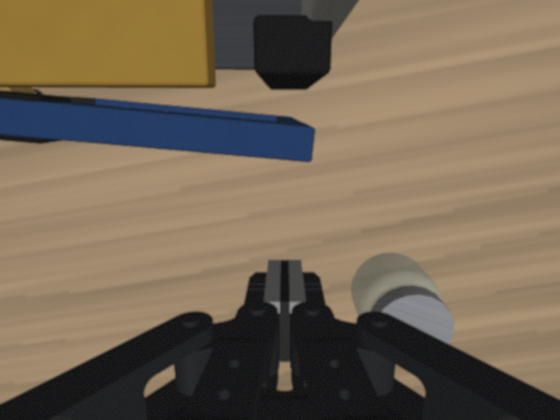

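View pics/sq.png

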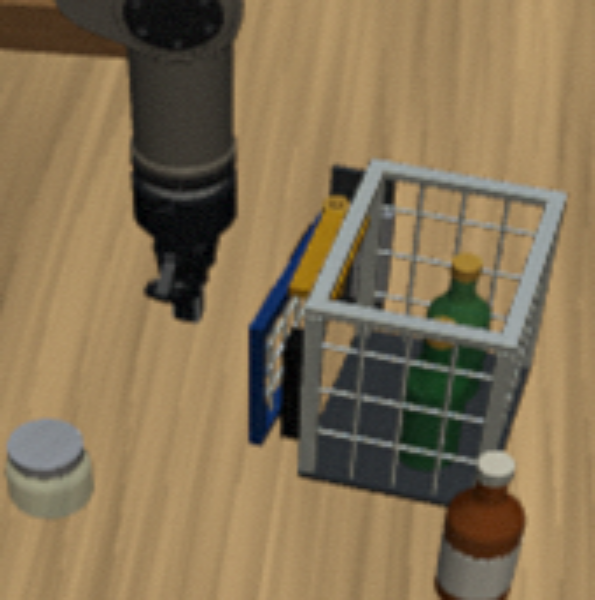

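Request:
jog_arm:
  deltas:
    - [0,0,0,0.01,0,0,0]
    - [0,0,0,0.02,0,0,0]
    - [0,0,0,0.03,0,0,0]
    - [0,0,0,0.036,0,0,0]
    - [0,0,0,0.04,0,0,0]

```text
time: 22.7
tool_pos: [0.5205, -0.0181, 0.1855]
ee_rot: [-1.123, 1.334, -1.334]
force: [-0.7, -0.1, -0.5]
grip_width: 0.001
```

Request:
jog_arm:
  deltas:
    - [0,0,0,0.0025,0,0,0]
    - [0,0,0,0.005,0,0,0]
    - [0,0,0,0.0075,0,0,0]
    - [0,0,0,0.01,0,0,0]
    - [0,0,0,0.012,0,0,0]

```text
time: 23.2
tool_pos: [0.5317, -0.02, 0.1856]
ee_rot: [-1.123, 1.334, -1.334]
force: [-1.1, -0.1, 0.2]
grip_width: -0.0
```

Request:
jog_arm:
  deltas:
    - [0,0,0,0.001,0,0,0]
    - [0,0,0,0.002,0,0,0]
    - [0,0,0,0.003,0,0,0]
    - [0,0,0,0.0035,0,0,0]
    - [0,0,0,0.0035,0,0,0]

```text
time: 23.7
tool_pos: [0.5351, -0.0205, 0.1856]
ee_rot: [-1.123, 1.334, -1.334]
force: [0.0, 0.2, 0.8]
grip_width: 0.003
```

That is about 1 mm short of compressing the rubber, well within the 15 mm tolerance. Backing off very slowly.

Request:
jog_arm:
  deltas:
    - [0,0,0,0,0,0,0]
    - [0,0,0,-0.0005,0,0,0]
    - [0,0,0,-0.001,0,0,0]
    - [0,0,0,-0.002,0,0,0]
    - [0,0,0,-0.004,0,0,0]

```text
time: 24.2
tool_pos: [0.5311, -0.0199, 0.1856]
ee_rot: [-1.123, 1.334, -1.334]
force: [-0.3, 0.5, 0.1]
grip_width: -0.0
```

Request:
jog_arm:
  deltas:
    - [0,0,0,-0.005,0,0,0]
    - [0,0,0,-0.015,0,0,0]
    - [0,0,0,-0.03,0,0,0]
    - [0,0,0,-0.05,0,0,0]
    - [0,0,0,-0.07,0,0,0]

```text
time: 24.7
tool_pos: [0.4607, -0.0077, 0.1855]
ee_rot: [-1.124, 1.334, -1.334]
force: [0.2, 0.5, 0.6]
grip_width: 0.002
```

Request:
jog_arm:
  deltas:
    - [0,0,-0.02,-0.03,0,0,0]
    - [0,0,-0.04,-0.06,0,0,0]
    - [0,0,-0.04,-0.07,0,0,0]
    - [0,0,-0.04,-0.07,0,0,0]
    - [0,0,-0.04,-0.07,0,0,0]

```text
time: 25.2
tool_pos: [0.3933, 0.0037, 0.2251]
ee_rot: [-1.123, 1.334, -1.335]
force: [0.0, -0.7, -0.4]
grip_width: 0.002
```

```bash
python3 - <<'E'
from h import *
s=r.state();print(s["force"],s["tool_pos"],s["time"])
im=snapshot('scene');cv2.imwrite('pics/sg.png',im[:,:,::-1]);cv2.imwrite('pics/sgc.png',cv2.resize(im[80:280,200:370,::-1],None,fx=3.5,fy=3))
im=snapshot('top');cv2.imwrite('pics/tg.png',im[:,:,::-1]);cv2.imwrite('pics/tgc.png',cv2.resize(im[80:230,145:345,::-1],None,fx=4,fy=4))
E
```

```text
[ 0.03462874 -0.6544067  -0.35334062] [0.39331595 0.00367644 0.22509363] 25.2
```

View pics/tgc.png

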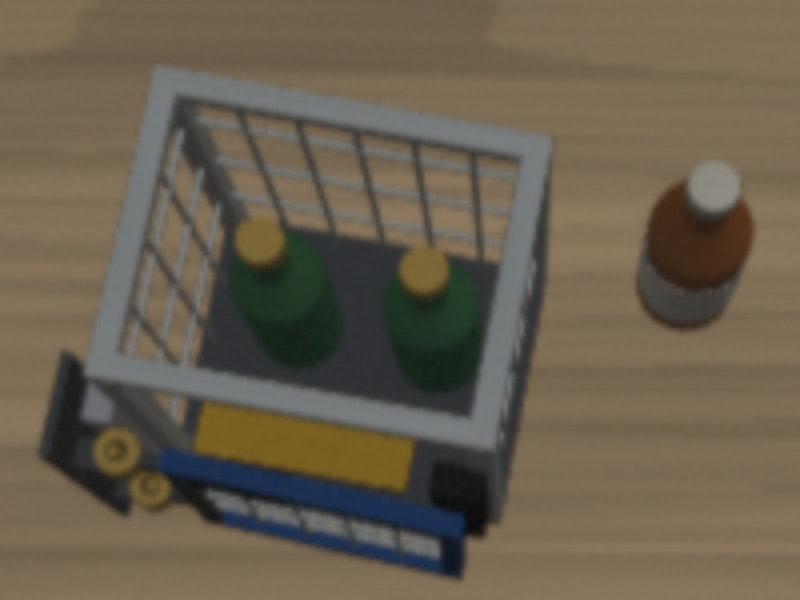

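View pics/sgc.png

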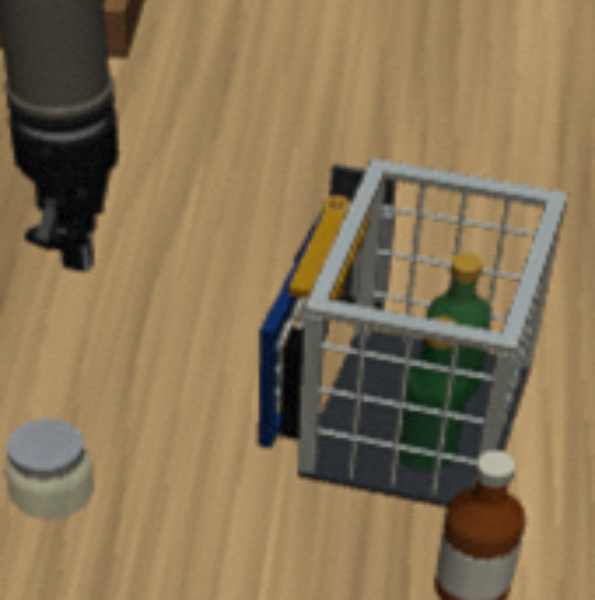

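```bash
python3 - <<'E'
from h import *
im=cv2.imread("pics/tg.png");cv2.imwrite("pics/tgd.png",cv2.resize(im[185:228,180:270],None,fx=8,fy=8,interpolation=2))
E
```

```text
(no output)
```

View pics/tgd.png

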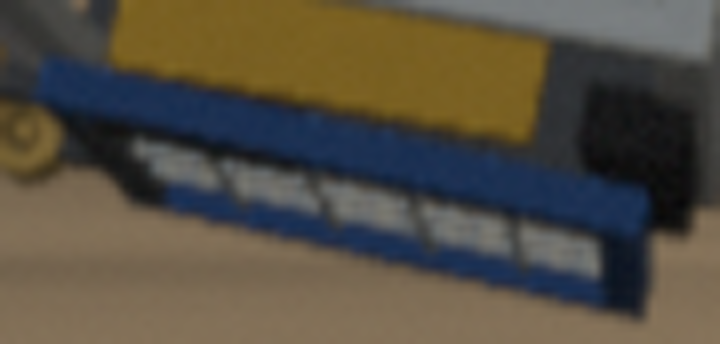

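```bash
python3 - <<'E'
from h import *
c=get_calibration("top");f=lambda x,y:(180+(x-3.5)/8,185+(y-3.5)/8)
y0=np.radians(-9.68);R=np.array([[np.cos(y0),-np.sin(y0)],[np.sin(y0),np.cos(y0)]]);C=np.array([.6694,.0334])
for q in [(650,187),(645,234),(648,210),(45,80)]:
    X=onz(c,f(*q),.195); print(q,X,R.T@(X[:2]-C))
print("low corner outer",R.T@(onz(c,f(640,312),.02)[:2]-C))
for n,q in (("sockU",(145+(117-1.5)/4,80+(451-1.5)/4,.185)),("sockL",(145+(150-1.5)/4,80+(489-1.5)/4,.085))):
    X=onz(c,q[:2],q[2]);print(n,R.T@(X[:2]-C))
for q in ((689,230),(582,150)): print("stop?",R.T@(onz(c,f(*q),.18 if q[1]<200 else .05)[:2]-C))
E
```

```text
(650, 187) [ 0.54990236 -0.03511755  0.195     ] [-0.10627535 -0.08763498]
(645, 234) [ 0.53803597 -0.03403599  0.195     ] [-0.11815466 -0.08856409]
(648, 210) [ 0.54409022 -0.0346991   0.195     ] [-0.1120751  -0.08819977]
(45, 80) [0.57568263 0.11655874 0.195     ] [-0.10636579  0.06621661]
low corner outer [-0.11742739 -0.08122668]
sockU [-0.10450792  0.09189099]
sockL [-0.10741073  0.09445421]
stop? [-0.09495319 -0.09246207]
stop? [-0.09772333 -0.06802303]
```

The free edge is at cage x ≈ -0.112. That passes (limit -0.118), but with the ±2 mm calibration I want more margin. I have time, so I'm repeating the push more slowly with a longer settle.

Request:
jog_arm:
  deltas:
    - [0,0,0.02,0.03,0,0,0]
    - [0,0,0.04,0.06,0,0,0]
    - [0,0,0.04,0.09,0,0,0]
    - [0,0,0.04,0.105,0,0,0]
    - [0,0,0.04,0.115,0,0,0]

```text
time: 25.8
tool_pos: [0.5078, -0.0161, 0.184]
ee_rot: [-1.124, 1.337, -1.333]
force: [-0.2, -0.1, -0.0]
grip_width: -0.002
```

Request:
jog_arm:
  deltas:
    - [0,0,0,0.005,0,0,0]
    - [0,0,0,0.01,0,0,0]
    - [0,0,0,0.014,0,0,0]
    - [0,0,0,0.017,0,0,0]
    - [0,0,0,0.019,0,0,0]

```text
time: 26.3
tool_pos: [0.5252, -0.0189, 0.1858]
ee_rot: [-1.123, 1.334, -1.334]
force: [0.7, 1.0, 0.8]
grip_width: -0.004
```

Request:
jog_arm:
  deltas:
    - [0,0,0,0.001,0,0,0]
    - [0,0,0,0.002,0,0,0]
    - [0,0,0,0.003,0,0,0]
    - [0,0,0,0.004,0,0,0]
    - [0,0,0,0.005,0,0,0]

```text
time: 26.8
tool_pos: [0.5301, -0.0198, 0.1856]
ee_rot: [-1.123, 1.334, -1.334]
force: [0.1, -0.4, 0.6]
grip_width: -0.001
```

Request:
jog_arm:
  deltas:
    - [0,0,0,0.001,0,0,0]
    - [0,0,0,0.002,0,0,0]
    - [0,0,0,0.003,0,0,0]
    - [0,0,0,0.004,0,0,0]
    - [0,0,0,0.0045,0,0,0]

```text
time: 27.3
tool_pos: [0.5347, -0.0205, 0.1856]
ee_rot: [-1.123, 1.334, -1.334]
force: [-0.2, 0.9, -0.1]
grip_width: -0.001
```

Request:
jog_arm:
  deltas:
    - [0,0,0,0.0005,0,0,0]
    - [0,0,0,0.001,0,0,0]
    - [0,0,0,0.0015,0,0,0]
    - [0,0,0,0.0015,0,0,0]
    - [0,0,0,0.0015,0,0,0]

```text
time: 27.8
tool_pos: [0.536, -0.0207, 0.1856]
ee_rot: [-1.123, 1.334, -1.334]
force: [0.2, -0.8, 0.3]
grip_width: 0.003
```

Request:
jog_arm:
  deltas:
    - [0,0,0,0,0,0,0]
    - [0,0,0,0,0,0,0]
    - [0,0,0,0,0,0,0]
    - [0,0,0,0,0,0,0]
    - [0,0,0,0,0,0,0]

```text
time: 28.3
tool_pos: [0.536, -0.0207, 0.1856]
ee_rot: [-1.123, 1.334, -1.334]
force: [0.2, 0.5, -0.6]
grip_width: -0.001
```

No force at 0.536, so the gate is just touching the stop. Slow release, at first 0.3 mm per row.

Request:
jog_arm:
  deltas:
    - [0,0,0,-0.0003,0,0,0]
    - [0,0,0,-0.0006,0,0,0]
    - [0,0,0,-0.0009,0,0,0]
    - [0,0,0,-0.0012,0,0,0]
    - [0,0,0,-0.0015,0,0,0]

```text
time: 28.8
tool_pos: [0.5346, -0.0204, 0.1856]
ee_rot: [-1.123, 1.334, -1.334]
force: [-0.5, -0.4, 0.1]
grip_width: 0.001
```

Request:
jog_arm:
  deltas:
    - [0,0,0,-0.0005,0,0,0]
    - [0,0,0,-0.001,0,0,0]
    - [0,0,0,-0.002,0,0,0]
    - [0,0,0,-0.003,0,0,0]
    - [0,0,0,-0.005,0,0,0]

```text
time: 29.3
tool_pos: [0.5296, -0.0196, 0.1856]
ee_rot: [-1.123, 1.334, -1.334]
force: [0.5, -0.2, -0.6]
grip_width: -0.002
```

Request:
jog_arm:
  deltas:
    - [0,0,0,-0.005,0,0,0]
    - [0,0,0,-0.015,0,0,0]
    - [0,0,0,-0.03,0,0,0]
    - [0,0,0,-0.05,0,0,0]
    - [0,0,0,-0.07,0,0,0]

```text
time: 29.8
tool_pos: [0.4592, -0.0074, 0.1855]
ee_rot: [-1.124, 1.334, -1.334]
force: [-0.7, 0.1, 0.7]
grip_width: 0.0
```

Request:
jog_arm:
  deltas:
    - [0,0,-0.02,-0.03,0,0,0]
    - [0,0,-0.04,-0.06,0,0,0]
    - [0,0,-0.04,-0.07,0,0,0]
    - [0,0,-0.04,-0.07,0,0,0]
    - [0,0,-0.04,-0.07,0,0,0]

```text
time: 30.3
tool_pos: [0.3918, 0.0039, 0.2251]
ee_rot: [-1.123, 1.334, -1.335]
force: [0.3, -0.2, 0.3]
grip_width: -0.001
```

```bash
python3 - <<'E'
from h import *
s=r.state();print(s["force"],s["tool_pos"],s["time"])
im=snapshot('top')[:,:,::-1];cv2.imwrite('pics/th.png',im);cv2.imwrite("pics/thd.png",cv2.resize(im[185:228,180:270],None,fx=8,fy=8,interpolation=2))
im=snapshot('scene');cv2.imwrite('pics/sh.png',im[:,:,::-1])
E
```

```text
[ 0.34865357 -0.16247829  0.26904935] [0.39181263 0.0039222  0.22509094] 30.3
```

View pics/thd.png

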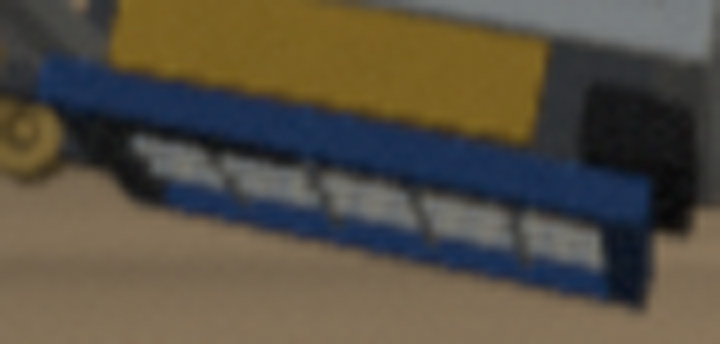

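View pics/sh.png

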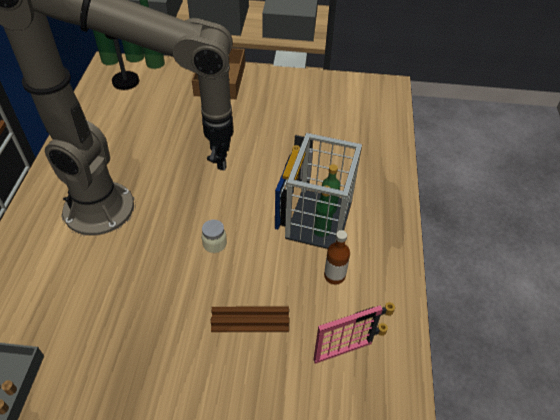

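Request:
jog_arm:
  deltas:
    - [0,0,0,0,0,0,0]
    - [0,0,0,0,0,0,0]
    - [0,0,0,0,0,0,0]
    - [0,0,0,0,0,0,0]
    - [0,0,0,0,0,0,0]

```text
time: 30.9
tool_pos: [0.3917, 0.0042, 0.2255]
ee_rot: [-1.123, 1.334, -1.334]
force: [-0.1, 0.0, -0.5]
grip_width: -0.001
```

```bash
python3 - <<'E'
from h import *
im=snapshot('top')[:,:,::-1];a=cv2.imread("pics/th.png");t0=cv2.imread("pics/top0.png")
print("diff gate region",cv2.absdiff(im,a)[170:230,150:280].max(),"noise elsewhere",cv2.absdiff(im,a)[60:160,300:340].max())
c=get_calibration("top");f=lambda x,y:(180+(x-3.5)/8,185+(y-3.5)/8)
y0=np.radians(-9.68);R=np.array([[np.cos(y0),-np.sin(y0)],[np.sin(y0),np.cos(y0)]]);C=np.array([.6694,.0334])
for q,z in [((651,178),.195),((645,223),.195),((646,305),.02)]: print(R.T@(onz(c,f(*q),z)[:2]-C))
for n,(x,y,w,h) in dict(bottles=(190,120,85,60),loose=(300,115,40,50),jar=(270,278,36,36)).items():
    m=cv2.matchTemplate(im[y-8:y+h+8,x-8:x+w+8],t0[y:y+h,x:x+w],cv2.TM_CCOEFF_NORMED);print(n,cv2.minMaxLoc(m)[1::2])
E
```

```text
diff gate region 9 noise elsewhere 9
[-0.10399309 -0.08746708]
[-0.1154303 -0.08806  ]
[-0.11506387 -0.08259339]
bottles (0.9989205002784729, (8, 8))
loose (0.9988641738891602, (8, 8))
jar (0.9178350567817688, (9, 8))
```

The gate is at rest, its free edge at about -0.1095 (limit -0.118), and the bottles and jar are unmoved. Handing in.

```bash
python3 -c "
from cell import r
print(r.hand_in())"
```

```text
the job is handed in; nothing more can be done
None
```

The blue gate is hung on both pins and shut against the rubber stop, and the job is handed in at about 31 s of the 72 s allowed.

I took the gate from the stand by its sleeve and carried it over the jar. I found the true pin position in the wrist and top views and lowered the gate standing open about 1.1 rad. The gate's weight came off the wrist at TCP z 0.172 m (0.1722 m expected). I let go there, then pushed the gate shut with closed fingers.

**Seating:** after release the upper socket's top measured z 0.184 m (0.185 m expected when home). The lower socket's height was not measured separately. The top of the gate shifted about 1–2 mm towards its free edge, within the socket play.

**Closing:** the first shutting push pressed about 7 N into the rubber. The gate rebounded 15–20 mm, so I pushed it shut twice more, more gently. In the last view the free edge is at cage x ≈ -0.1095 m. That passes the -0.118 m limit but is about 6 mm short of full contact (-0.103 m), with about 2 mm camera uncertainty.

**At rest:** two pictures 0.6 s apart differ only by noise, and the arm is clear of everything.

**Other objects:** the bottles show no shift. The jar's template match shifted by one pixel (about 2 mm) at a lower score (0.92), and I did not look into why.

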